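# Clear the deburring bench for the next shift

## Robot

A 6-joint arm with a two-finger parallel gripper is mounted at the origin on the work surface. World frame = base frame: x ahead of the robot, y to its left, z up, the work surface at z = 0. Lengths are in m, angles in rad, forces in N, time in s.
With the tool pointing down it reaches from about 0.225 to 0.875 m from the base axis. Payload 3.4 kg.
Tool frame: the origin (TCP) lies where the fingers leave the gripper's body, on its centre line; the fingertips stand 73 mm ahead of it and the grasp point (between the pads) lies 54 mm ahead of it (manip.pinch_z is the distance from the TCP to the grasp point, in m); z points along the fingers, y is the line along which they close (so a half turn about z gives the same grasp; the last joint's range is limited). The gripper opens to 85 mm and grips with 20 to 120 N. Pads are 22 mm wide; open, the fingers measure 114 mm over their backs; the gripper's body (76 mm by 85 mm) begins 54 mm behind the grasp point. The pads swing forward as they close: fully open they stand 13 mm farther back than shut.
Start: joints at [1.054, 0.276, 1.505, -0, 1.361, -0.121], TCP at [0.222, 0.531, 0.304] pointing down, gripper open.
Joint ranges: [-2.89, 2.89], [-0.75, 2.08], [0.22, 2.7], [-1.18, 4.32], [0.11, 2.71], [-2.7, 2.7]. Speed limits (rad/s): [2.57, 2.57, 3.14, 3.14, 3.14, 3.14].

## Interface

Orientations are given as a unit quaternion [w, x, y, z].
In Python, from rig import readout, imaging, manip gives the robot as it stands. The module is installed in compiled form; this text tells all that it offers.
- The arm moves only by the tool servo_tool, never from a script. Its argument "moves" is a list of rows, each an object with "dp": the shift along the tool's x, y, z in units of 0.2 m (1.0 is 0.2 m), a list of three; "delta_rot": the turn, a rotation vector about the tool's x, y, z in units of 0.1 rad (1.0 is 0.1 rad), a list of three; "fingers": the opening, from 0 (shut) to 1 (fully open). In form: [{"dp": [dx, dy, dz], "delta_rot": [wx, wy, wz], "fingers": fingers}, ...]. A call has 1 to 5 rows; each row shifts and turns the commanded pose from where the row before left it, along the tool's axes as they then stand; what a row does not reach is not made up. A row lasts 1/10 s, in which the tool goes at most 50 mm and 8.59 degrees, less where a joint would pass 70% of its speed; a pose out of reach is approached as far as the arm can. A call with a number of a shift or a turn outside -1 to 1 is refused whole. A call with a gripper value outside its range is refused whole. The fingers move at their own pace and stop on an object; "force" is the grip in N (left out, the last holds). Time passes only in rows, so rows that do not move let the fingers close. It gives the time, the measured TCP pose, the force, the opening and the grip force at its end, in the units of the state.
- readout.get_state(): the state, without advancing time (a new reading comes with each control period).
- imaging.get_image(name): name is "scene" or "top" or "wrist"; returns (picture, depth): 420x560x3 uint8, red, green, blue; 420x560 float32, m along the optical axis (not along the pixel's ray), 0 where there is no reading.
- imaging.calibration(name): a dict with "intrinsics" (3x3 intrinsics, pixels), "R" (3x3) and "t" (3): a world point X has camera coordinates R X + t; the wrist camera has in their place "hand_eye" (4x4, takes a point from camera to tool coordinates, whose origin is the TCP and whose axes are the flange's). Camera axes: x right, y down, z forward; pixel columns grow to the right and rows downward; lengths in m; the calibration is good to about 2 mm. A picture is of the moment at which its call begins: read the wrist's pose just before it. calibration takes no time and is no camera call.
- manip.sign_off(): hands the job in; it is judged then, once.
The state is a dict: "clock": time; "qpos": joint angles; "qd": joint speeds; "effort": joint torques, N m; "position": TCP position; "ee_rot": TCP orientation; "contact_force": force on the tool from outside, world axes, zero at the start; "moment": the same for the moment, N m; "width": finger opening in m; "gripper_force": force on a finger pad.
Only numpy, scipy, OpenCV 4.12 (cv2) and the standard library are available. Lean on these libraries where they do the work, as an engineer would, in place of code of your own. Each camera call takes 0.05 s, during which the arm holds its last target. There are 200 camera calls.

## Task

Clear the deburring bench for the next shift: stand the toppled oil bottle upright on the round rubber mat, pull every file out of the holder and lay it flat inside the steel tray, and stack all the closed parts cases squarely in one column in the middle of the plywood board, long sides at right angles to the dark strip on its edge. Leave the other things on the bench where they are.

Things in the scene. Friction and masses are not known exactly. Their poses are not given: they have to be found in the camera images.
- holder: aluminium file holder block, fixed, 200 long (its x) x 50 (its y) x 75 mm high; origin at the centre of its underside. Three upright slots at its x = -70, 0, +70 mm in which the files stand; some slots may be empty.
- tray: shallow open dark steel tray, fixed, 190 (its x) x 220 (its y) x 16 mm high, walls and floor 5 mm thick; origin at the centre of its underside.
- stand: square plywood stacking board, fixed, 150 x 150 x 8 mm high; a dark rubber strip runs along its edge on its -x side, parallel to its y. Origin at the centre of its underside. The oil bottle starts lying on it.
- mat: round black rubber mat, fixed, diameter 120 mm, 4 mm high; origin at the centre of its underside.
- bottle: white oil bottle with a square body 40 x 40 x 85 mm, then a round neck and a black cap (28 mm wide) to 108 mm overall; origin at the centre of its base, z towards the cap. It starts lying on its side.
- file1: hand file (may be absent): square wooden handle 18 x 18 x 85 mm and flat steel blade 12 (its x) x 6 (its y) x 70 mm. Origin at the blade's tip on its axis, z towards the handle's free end. It starts upright in a slot, blade down, shoulder resting on the holder's top, its x along the holder's x.
- file1_butt (a point): free end of the handle of file1, 155 mm from its blade tip
- file2: hand file (may be absent): square wooden handle 18 x 18 x 85 mm and flat steel blade 12 (its x) x 6 (its y) x 70 mm. Origin at the blade's tip on its axis, z towards the handle's free end. It starts upright in a slot, blade down, shoulder resting on the holder's top, its x along the holder's x.
- file2_butt (a point): free end of the handle of file2, 155 mm from its blade tip
- file3: hand file (may be absent): square wooden handle 18 x 18 x 85 mm and flat steel blade 12 (its x) x 6 (its y) x 70 mm. Origin at the blade's tip on its axis, z towards the handle's free end. It starts upright in a slot, blade down, shoulder resting on the holder's top, its x along the holder's x.
- file3_butt (a point): free end of the handle of file3, 155 mm from its blade tip
- case1: closed grey plastic parts case (may be absent), 70 (its x) x 50 (its y) x 40 mm high, with a dark seam at mid height and a blank paper label on top and underneath, the same either way up; origin at the centre of its underside as it starts.
- case2: closed grey plastic parts case (may be absent), 70 (its x) x 50 (its y) x 40 mm high, with a dark seam at mid height and a blank paper label on top and underneath, the same either way up; origin at the centre of its underside as it starts.
- case3: closed grey plastic parts case (may be absent), 70 (its x) x 50 (its y) x 40 mm high, with a dark seam at mid height and a blank paper label on top and underneath, the same either way up; origin at the centre of its underside as it starts.
- wrench: steel wrench lying on the table, a bystander
- block: small steel block 50 x 30 x 25 mm, a bystander
- roll: upright green roll of scouring pad, diameter 70, 70 mm high, a bystander
- pliers: pliers lying on the table, a bystander
- jar: jar with a lid, diameter 60, 70 mm high, a bystander
- carton: small cardboard carton 80 x 50 x 30 mm, a bystander

How it is judged:
By the outcome, as a careful person would: the job done as asked, in the order asked, and still so for the second after the job is handed in, with the robot touching nothing.
Of file1, file2, file3 only 2 to 3 are there at a start; the rules pass over those that are not, and their reading is None.
Of case1, case2, case3 only 2 to 3 are there at a start; the rules pass over those that are not, and their reading is None.
At some moment in a run one of case1, case2, case3, bottle may be knocked a few centimetres aside while the robot is not near it.
Once in a run the grip may slacken for a moment while it holds something.
It also fails if it takes over 210 s, if anything falls off the work surface, if the arm or the gripper's body presses on something with over 40 N, if the wrist force passes 120 N, or if a joint passes its speed limit or range.

## Working session

There is one attempt and no reset: what is moved stays moved. The work goes in short steps, Python scripts to look and compute and a tool call to move; the robot and the scene stay as the last step left them, time stands still between calls to the robot, and variables do not carry over. Pictures are saved under pics/ and viewed, at most 14 in all, crops included, and the job is handed in when it is done.

Besides the shell and the picture viewer there is one more tool, called after "Call:" in YAML: its name, and indented under it one key for each argument. servo_tool: Moves the arm, as the interface text tells. Its arguments: {"type":"object","properties":{"moves":{"type":"array"},"force":{"type":"number"}},"required":["moves"]}

```bash
mkdir -p pics; ls
python3 - <<'E'
from rig import readout, imaging, manip
import cv2, numpy as np
s=readout.get_state(); print(s)
for n in ["scene","top"]:
    im,d=imaging.get_image(n); np.savez(f'{n}.npz',im=im,d=d); cv2.imwrite(f'pics/{n}0.png',im[:,:,::-1])
    print(n,imaging.calibration(n))
print(imaging.calibration("wrist"))
E
```

```text
pics
{'clock': 0.0, 'qpos': array([ 1.05395944e+00,  2.76575291e-01,  1.50616400e+00, -2.21611826e-05,
        1.36066127e+00, -1.20995039e-01]), 'qd': array([-0.00118685, -0.00158339,  0.00052208,  0.00093314,  0.00028582,
       -0.00093954]), 'effort': array([-2.27109849e-03, -4.16761100e+01, -2.45807111e+01, -3.46591014e-04,
        1.10049875e-02,  1.31077570e-05]), 'position': array([0.22151919, 0.53018045, 0.30303851]), 'ee_rot': array([-2.73135414e-04,  1.96628912e-01,  9.80477564e-01, -8.61771449e-04]), 'contact_force': array([-0.41182687, -0.48821065, -0.72287479]), 'moment': array([ 0.04199547, -0.01622771,  0.02887293]), 'gripper_force': 0.0, 'width': 0.08534721593882998}
scene {'intrinsics': array([[410.3844436 ,   0.        , 284.67980061],
       [  0.        , 410.3844436 , 207.54288967],
       [  0.        ,   0.        ,   1.        ]]), 'R': array([[-0.42474908,  0.90523494, -0.01174392],
       [ 0.56377688,  0.25433778, -0.78579127],
       [-0.70833879, -0.34038507, -0.61838028]]), 't': array([ 0.2659125 , -0.20524793,  1.74114312])}
top {'intrinsics': array([[
[... 174 characters left out ...]
0.99976053, -0.00520128],
       [-0.9830645 , -0.01995367, -0.18217036],
       [ 0.18202295,  0.00898548, -0.98325323]]), 't': array([-0.03659858,  0.5829277 ,  1.38730103])}
{'intrinsics': array([[302.67154157,   0.        , 277.78973525],
       [  0.        , 302.67154157, 201.15165775],
       [  0.        ,   0.        ,   1.        ]]), 'hand_eye': array([[ 2.02607626e-05, -9.46014397e-01, -3.24124606e-01,
         8.41559769e-02],
       [ 9.99998506e-01, -5.41104043e-04,  1.64181595e-03,
        -2.04624977e-03],
       [-1.72856666e-03, -3.24124155e-01,  9.46012973e-01,
        -7.08163473e-02],
       [ 0.00000000e+00,  0.00000000e+00,  0.00000000e+00,
         1.00000000e+00]])}
```

View pics/scene0.png

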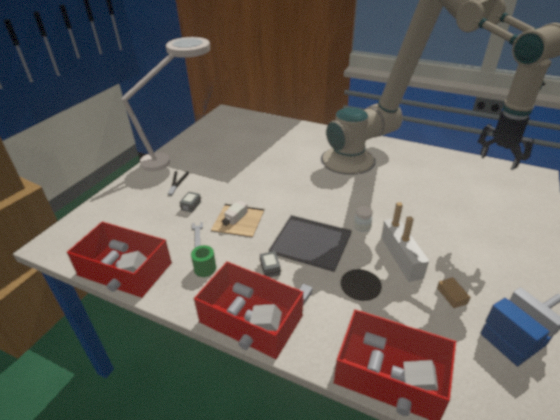

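View pics/top0.png

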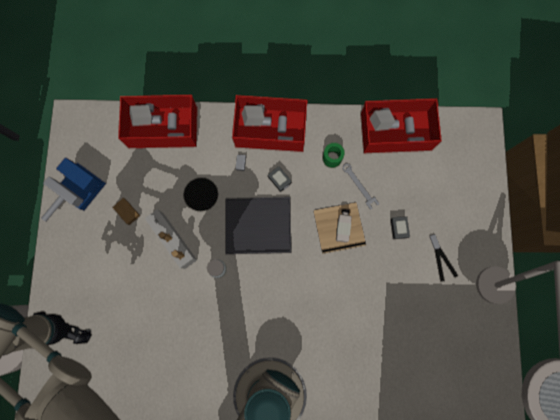

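The top view shows two cases at (280,178) and (400,228), and the bottle at (345,225) lying on the board at (340,227). The mat is at (201,194), the tray at (258,225), and the holder with two files at (175,243). Next I'll measure these from depth.

```bash
cat > h.py <<'E'
import numpy as np, cv2
from rig import readout, imaging, manip
from scipy.spatial.transform import Rotation as Ro
def pose():
    s=readout.get_state(); q=s['ee_rot']; return np.array(s['position']),Ro.from_quat([q[1],q[2],q[3],q[0]])
def cloud(name,save=None):
    p,r=pose(); im,d=imaging.get_image(name); c=imaging.calibration(name); K=c['intrinsics']
    if save: cv2.imwrite(save,im[:,:,::-1])
    v,u=np.mgrid[:420,:560]; P=np.stack([(u-K[0,2])/K[0,0]*d,(v-K[1,2])/K[1,1]*d,d],-1)
    if name=='wrist':
        H=c['hand_eye']; W=(P@H[:3,:3].T+H[:3,3])@r.as_matrix().T+p
    else: W=(P-c['t'])@c['R']
    W[d==0]=np.nan
    return im,d,W
def blobs(W,zlo,zhi,roi,minpts=15,res=.001):
    """connected blobs in the (x,y) plane of points in the height band; roi=(x0,x1,y0,y1)"""
    P=W.reshape(-1,3); x0,x1,y0,y1=roi
    with np.errstate(invalid='ignore'):
        P=P[(P[:,2]>zlo)&(P[:,2]<zhi)&(P[:,0]>x0)&(P[:,0]<x1)&(P[:,1]>y0)&(P[:,1]<y1)]
    g=np.zeros((int((x1-x0)/res)+1,int((y1-y0)/res)+1),np.uint8); ij=((P[:,:2]-[x0,y0])/res).astype(int); g[ij[:,0],ij[:,1]]=1
    g=cv2.dilate(g,np.ones((9,9))); n,l=cv2.connectedComponents(g); lab=l[ij[:,0],ij[:,1]]
    for k in range(1,n):
        Q=P[lab==k]
        if len(Q)<minpts: continue
        (c,wh,a)=cv2.minAreaRect(Q[:,:2].astype(np.float32)*1000)
        if wh[0]<wh[1]: wh=wh[::-1]; a+=90
        a=(a+90)%180-90
        print('c',np.round(c,1),'size',np.round(wh,1),'long axis deg %.1f'%a,'z %.1f..%.1f med %.1f'%(*(np.percentile(Q[:,2],[2,98])*1000),np.median(Q[:,2])*1000),len(Q))
E
python3 - <<'E'
from h import *
im,d,W=cloud('top')
T=W[np.isfinite(W[...,2])]; print('table z',np.nanmedian(W[260:330,100:200,2]))
R=(.25,.8,-.6,.6)
print('hi');blobs(W,.022,.2,R)
print('files');blobs(W,.1,.2,R,5)
print('holder');blobs(W,.06,.085,(.3,.7,.2,.5))
print('tray/board/mat');
hsv=cv2.cvtColor(im,cv2.COLOR_RGB2HSV)
for n,(u0,u1,v0,v1) in dict(mat=(180,222,176,214),tray=(222,296,192,256)).items():
    m=np.zeros((420,560),bool); m[v0:v1,u0:u1]=1; m&=hsv[...,2]<70
    Q=W[m]; Q=Q[np.isfinite(Q[:,0])]; print(n); blobs(Q,-.01,.03,R,100)
m=np.zeros((420,560),bool); m[195:258,305:375]=1; m&=(hsv[...,1]>70)
print('board'); blobs(W[m],-.005,.015,R,100)
m=np.zeros((420,560),bool); m[195:258,305:375]=1; m&=(hsv[...,2]<60)
print('strip'); blobs(W[m],-.005,.03,R,10)
cv2.imwrite('pics/topc.png',cv2.resize(im[130:290,110:430,::-1],(800,400),interpolation=cv2.INTER_CUBIC))
E
```

```text
table z 0.0004925580429139734
hi
c [394.1 180.5] size [55.7 55. ] long axis deg 29.7 z 27.3..75.3 med 69.1 290
c [485.7 335.8] size [202.   51.2] long axis deg 38.4 z 29.8..160.9 med 75.1 1134
c [ 546.1 -230. ] size [109.8  40.8] long axis deg -6.0 z 27.4..53.3 med 46.5 395
c [ 542.7 -416.8] size [73.7 52.3] long axis deg 5.1 z 23.9..45.9 med 38.9 356
c [580.2 500.2] size [82.4 49.9] long axis deg 43.6 z 23.8..36.5 med 30.5 369
c [664.9 590.7] size [46.  18.2] long axis deg -1.4 z 26.8..113.5 med 80.8 170
c [699.3 -13.8] size [73.5 52.5] long axis deg 39.4 z 24.9..46.3 med 39.6 334
c [758.3 121.1] size [50.5 30.3] long axis deg -4.9 z 22.3..31.6 med 25.6 99
c [ 773.7 -193.9] size [68.7 52.1] long axis deg -89.9 z 23.9..74.8 med 66.2 246
files
c [430.8 292.1] size [17.9 17.5] long axis deg -53.6 z 105.0..165.4 med 155.8 67
c [485.6 335.7] size [19.  18.3] long axis deg 37.5 z 108.7..163.3 med 153.4 70
c [663.2 590.5] size [42.1 17.3] long axis deg 0.2 z 101.2..114.7 med 109.6 51
holder
c [393.2 204.1] size [34.5  8. ] long axis deg 0.3 z 64.6..75.2 med 71.3 29
c [485.9 336. ] size [201.5  51.1] long axis deg 38.5 z 65.1..81.9 med 75.0 852
tray/board/mat
mat
c [646.  254.3] size [118.6 118.3] long axis deg -44.2 z -1.8..10.8 med 4.1 946
tray
c [544.  57.] size [219.2 193.8] long axis deg -87.4 z -1.6..18.0 med 5.3 3613
board
c [ 540.3 -219.1] size [149.4 149.1] long axis deg -77.9 z 1.3..13.3 med 7.8 1429
strip
c [ 475.  -231.8] size [144.7   6.6] long axis deg -77.5 z 3.7..13.1 med 7.8 84
```

View pics/topc.png

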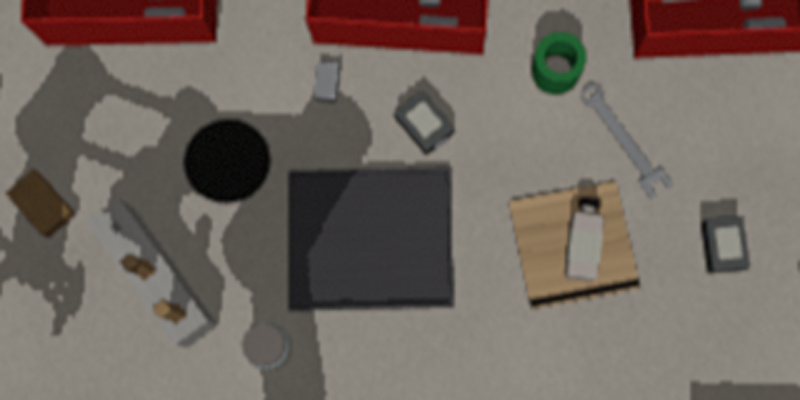

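Two files and two cases are present. The bottle comes first, so I'll move the arm over to it.

Call:
servo_tool:
  moves:
    - {"dp":[-0.15,-0.144,0],"delta_rot":[0,0,0],"fingers":1}
    - {"dp":[-0.15,-0.144,0],"delta_rot":[0,0,0],"fingers":1}
    - {"dp":[-0.15,-0.144,0],"delta_rot":[0,0,0],"fingers":1}
    - {"dp":[-0.15,-0.144,0],"delta_rot":[0,0,0],"fingers":1}
    - {"dp":[-0.15,-0.144,0],"delta_rot":[0,0,0],"fingers":1}

```text
clock: 0.65
position: [0.3048, 0.3383, 0.3037]
ee_rot: [0.0, 0.196, 0.981, -0.0]
contact_force: [0.9, 0.1, -0.1]
width: 0.0853
gripper_force: 0.0
```

Call:
servo_tool:
  moves:
    - {"dp":[-0.15,-0.144,0],"delta_rot":[0,0,0],"fingers":1}
    - {"dp":[-0.15,-0.144,0],"delta_rot":[0,0,0],"fingers":1}
    - {"dp":[-0.15,-0.144,0],"delta_rot":[0,0,0],"fingers":1}
    - {"dp":[-0.15,-0.144,0],"delta_rot":[0,0,0],"fingers":1}
    - {"dp":[-0.15,-0.144,0],"delta_rot":[0,0,0],"fingers":1}

```text
clock: 1.15
position: [0.3876, 0.1476, 0.3039]
ee_rot: [0.0, 0.197, 0.98, 0.0]
contact_force: [0.5, 0.8, 0.4]
width: 0.0856
gripper_force: 0.0
```

Call:
servo_tool:
  moves:
    - {"dp":[-0.15,-0.144,0],"delta_rot":[0,0,0],"fingers":1}
    - {"dp":[-0.15,-0.144,0],"delta_rot":[0,0,0],"fingers":1}
    - {"dp":[-0.15,-0.144,0],"delta_rot":[0,0,0],"fingers":1}
    - {"dp":[-0.15,-0.144,0],"delta_rot":[0,0,0],"fingers":1}
    - {"dp":[-0.15,-0.144,0],"delta_rot":[0,0,0],"fingers":1}

```text
clock: 1.65
position: [0.4706, -0.0432, 0.3038]
ee_rot: [-0.0, 0.197, 0.98, 0.0]
contact_force: [0.3, 1.5, 1.2]
width: 0.0855
gripper_force: 0.0
```

Call:
servo_tool:
  moves:
    - {"dp":[-0.15,-0.144,0],"delta_rot":[0,0,0],"fingers":1}
    - {"dp":[-0.15,-0.144,0],"delta_rot":[0,0,0],"fingers":1}
    - {"dp":[-0.15,-0.144,0],"delta_rot":[0,0,0],"fingers":1}
    - {"dp":[-0.15,-0.144,0],"delta_rot":[0,0,0],"fingers":1}
    - {"dp":[-0.15,-0.144,0],"delta_rot":[0,0,0],"fingers":1}

```text
clock: 2.15
position: [0.5536, -0.2339, 0.3035]
ee_rot: [-0.0, 0.197, 0.98, 0.0]
contact_force: [0.9, 0.5, 0.7]
width: 0.0855
gripper_force: 0.0
```

Call:
servo_tool:
  moves:
    - {"dp":[0,0,0],"delta_rot":[0,0,1],"fingers":1}
    - {"dp":[0,0,0],"delta_rot":[0,0,1],"fingers":1}
    - {"dp":[0,0,0],"delta_rot":[0,0,1],"fingers":1}
    - {"dp":[0,0,0],"delta_rot":[0,0,1],"fingers":1}
    - {"dp":[0,0,0],"delta_rot":[0,0,1],"fingers":1}

```text
clock: 2.65
position: [0.5531, -0.2323, 0.3034]
ee_rot: [-0.0, 0.435, 0.9, 0.0]
contact_force: [0.6, 0.6, -0.2]
width: 0.0853
gripper_force: 0.0
```

```bash
python3 -c "
from rig import readout as r
s=r.get_state(); print(s['clock'],s['qpos'],s['position'],s['ee_rot'],s['contact_force'])"
```

```text
2.65 [-5.13608669e-01  3.14115689e-01  1.45054484e+00  1.26266152e-04
  1.37791053e+00 -1.18426505e+00] [ 0.55308884 -0.23227863  0.30339456] [-4.84286161e-04  4.35039412e-01  9.00411277e-01  9.28940159e-05] [ 0.62168404  0.57472331 -0.22394311]
```

Call:
servo_tool:
  moves:
    - {"dp":[0,0,0],"delta_rot":[0,0,1],"fingers":1}
    - {"dp":[0,0,0],"delta_rot":[0,0,1],"fingers":1}
    - {"dp":[0,0,0],"delta_rot":[0,0,1],"fingers":1}
    - {"dp":[0,0,0],"delta_rot":[0,0,1],"fingers":1}
    - {"dp":[0,0,0],"delta_rot":[0,0,1],"fingers":1}

```text
clock: 3.15
position: [0.5531, -0.2322, 0.3034]
ee_rot: [-0.0, 0.644, 0.765, -0.0]
contact_force: [0.1, -0.1, 0.1]
width: 0.0851
gripper_force: 0.0
```

Call:
servo_tool:
  moves:
    - {"dp":[0,0,0],"delta_rot":[0,0,1],"fingers":1}
    - {"dp":[0,0,0],"delta_rot":[0,0,1],"fingers":1}
    - {"dp":[0,0,0],"delta_rot":[0,0,1],"fingers":1}
    - {"dp":[0,0,0],"delta_rot":[0,0,1],"fingers":1}
    - {"dp":[0,0,0],"delta_rot":[0,0,1],"fingers":1}

```text
clock: 3.65
position: [0.5531, -0.2321, 0.3034]
ee_rot: [-0.0, 0.813, 0.582, -0.0]
contact_force: [0.4, -0.1, -0.8]
width: 0.0855
gripper_force: 0.0
```

Call:
servo_tool:
  moves:
    - {"dp":[0,0,0],"delta_rot":[0,0,1],"fingers":1}
    - {"dp":[0,0,0],"delta_rot":[0,0,1],"fingers":1}
    - {"dp":[0,0,0],"delta_rot":[0,0,1],"fingers":1}
    - {"dp":[0,0,0],"delta_rot":[0,0,1],"fingers":1}
    - {"dp":[0,0,0],"delta_rot":[0,0,1],"fingers":1}

```text
clock: 4.15
position: [0.5531, -0.2321, 0.3034]
ee_rot: [-0.0, 0.932, 0.362, -0.0]
contact_force: [-0.5, -0.2, 0.5]
width: 0.0854
gripper_force: 0.0
```

Call:
servo_tool:
  moves:
    - {"dp":[0,0,0],"delta_rot":[0,0,1],"fingers":1}
    - {"dp":[0,0,0],"delta_rot":[0,0,1],"fingers":1}
    - {"dp":[0,0,0],"delta_rot":[0,0,1],"fingers":1}
    - {"dp":[0,0,0],"delta_rot":[0,0,1],"fingers":1}
    - {"dp":[0,0,0],"delta_rot":[0,0,1],"fingers":1}

```text
clock: 4.65
position: [0.5531, -0.2321, 0.3035]
ee_rot: [-0.0, 0.993, 0.121, -0.0]
contact_force: [-0.3, 0.5, -0.3]
width: 0.0856
gripper_force: 0.0
```

Call:
servo_tool:
  moves:
    - {"dp":[0,0,0],"delta_rot":[0,0,1],"fingers":1}
    - {"dp":[0,0,0],"delta_rot":[0,0,1],"fingers":1}
    - {"dp":[0,0,0],"delta_rot":[0,0,1],"fingers":1}
    - {"dp":[0,0,0],"delta_rot":[0,0,0.5],"fingers":1}
    - {"dp":[0,0,0],"delta_rot":[0,0,0],"fingers":1}

```text
clock: 5.15
position: [0.5531, -0.2322, 0.3035]
ee_rot: [-0.0, 0.999, -0.052, -0.0]
contact_force: [-0.2, 0.3, -0.0]
width: 0.0854
gripper_force: 0.0
```

Run:
```python
from h import *
s=readout.get_state(); print(s['qpos'],s['position'],s['ee_rot'])
im,d,W=cloud('wrist','pics/w1.png')
print('bottle');blobs(W,.014,.06,(.4,.7,-.36,-.12),100)
im,d,W=cloud('top')
print('top');blobs(W,.022,.2,(.3,.74,-.5,.1))
```

```text
[-5.13389830e-01  3.13971328e-01  1.45053686e+00  1.22346085e-04
  1.37787882e+00  1.16145301e+00] [ 0.55312923 -0.23215299  0.30348377] [-2.30568553e-04  9.98646404e-01 -5.20115269e-02 -3.28924146e-04]
bottle
c [ 543.9 -233.3] size [107.   40.1] long axis deg -6.9 z 30.9..50.5 med 48.7 3101
top
c [ 542.8 -229.6] size [102.1  41. ] long axis deg -6.7 z 25.0..53.2 med 47.1 372
c [ 542.3 -416.7] size [73.2 52. ] long axis deg 9.0 z 25.4..45.1 med 39.1 348
c [699.9 -14.4] size [72.7 50.7] long axis deg 41.1 z 26.1..46.9 med 39.4 328
```

View pics/w1.png

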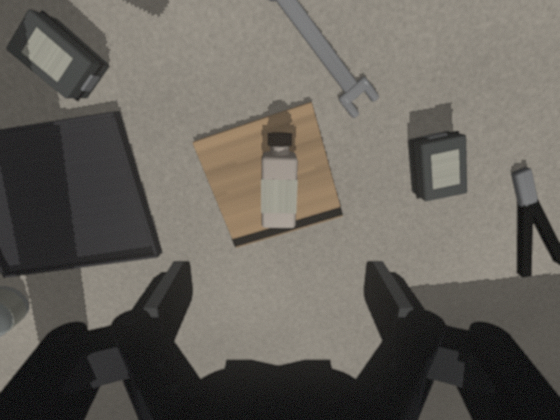

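The wrist view confirms the bottle at (279,190) with its cap at (279,140), and it hasn't moved. I'll tilt the tool 45° back towards the base.

Call:
servo_tool:
  moves:
    - {"dp":[0,0,0],"delta_rot":[0,0,0.16],"fingers":1}
    - {"dp":[0,0,0],"delta_rot":[0,-1,0],"fingers":1}
    - {"dp":[0,0,0],"delta_rot":[0,-1,0],"fingers":1}
    - {"dp":[0,0,0],"delta_rot":[0,-1,0],"fingers":1}
    - {"dp":[0,0,0],"delta_rot":[0,-1,0],"fingers":1}

```text
clock: 5.75
position: [0.5535, -0.2323, 0.3043]
ee_rot: [-0.012, 0.978, -0.059, -0.2]
contact_force: [-0.8, 0.1, -0.2]
width: 0.0852
gripper_force: 0.0
```

Call:
servo_tool:
  moves:
    - {"dp":[0,0,0],"delta_rot":[0,-1,0],"fingers":1}
    - {"dp":[0,0,0],"delta_rot":[0,-1,0],"fingers":1}
    - {"dp":[0,0,0],"delta_rot":[0,-1,0],"fingers":1}
    - {"dp":[0,0,0],"delta_rot":[0,-0.85,0],"fingers":1}
    - {"dp":[0,0,0],"delta_rot":[0,0,0],"fingers":1}

```text
clock: 6.25
position: [0.5543, -0.2323, 0.3008]
ee_rot: [-0.024, 0.922, -0.055, -0.383]
contact_force: [0.5, -0.1, -0.5]
width: 0.0854
gripper_force: 0.0
```

```bash
cat >> h.py <<'E'
def plan(grip,ydeg,tilt_dir_deg=0,tilt=0,back=0.,dist=None):
    """tool y at ydeg (horizontal), tool z tilted by `tilt` deg from straight down towards heading tilt_dir_deg; prints needed rotvec and shift"""
    p,r=pose(); dist=manip.pinch_z if dist is None else dist
    y=np.array([np.cos(np.radians(ydeg)),np.sin(np.radians(ydeg)),0]); h=np.radians(tilt_dir_deg); t=np.radians(tilt)
    z=np.array([np.sin(t)*np.cos(h),np.sin(t)*np.sin(h),-np.cos(t)]); z-=y*(y@z); z/=np.linalg.norm(z)
    R=Ro.from_matrix(np.stack([np.cross(y,z),y,z],1)); tp=np.array(grip)-z*(dist+back)
    rv=(r.inv()*R).as_rotvec()/.1; d=tp-p
    print('TCP target',tp.round(4),'rot(units)',rv.round(2),'shift now-axes',(r.inv().apply(d)/.2).round(3),'shift target-axes',(R.inv().apply(d)/.2).round(3),'|d| mm',(np.linalg.norm(d)*1000).round(0))
E
python3 - <<'E'
from h import *
s=readout.get_state(); print(s['qpos'],s['position'],s['ee_rot'])
b=-6.8
for bk in (.1,0): plan((.551,-.232,.034),b-90,b+180,45,bk)
E
```

```text
[-0.41305749  0.67197973  1.04982591 -0.25037107  2.17201346  1.21623669] [ 0.55429564 -0.23227589  0.30081963] [-0.02361008  0.92161108 -0.0548452  -0.38349391]
TCP target [ 0.6591 -0.2449  0.1428] rot(units) [-0.02  0.03  0.  ] shift now-axes [0.932 0.001 0.182] shift target-axes [0.932 0.001 0.186] |d| mm 190.0
TCP target [ 0.5888 -0.2365  0.0721] rot(units) [-0.02  0.03  0.  ] shift now-axes [0.934 0.002 0.682] shift target-axes [0.932 0.001 0.686] |d| mm 231.0
```

Call:
servo_tool:
  moves:
    - {"dp":[0.186,0,0.036],"delta_rot":[0,0,0],"fingers":1}
    - {"dp":[0.186,0,0.036],"delta_rot":[0,0,0],"fingers":1}
    - {"dp":[0.186,0,0.036],"delta_rot":[0,0,0],"fingers":1}
    - {"dp":[0.186,0,0.036],"delta_rot":[0,0,0],"fingers":1}
    - {"dp":[0.186,0,0.036],"delta_rot":[0,0,0],"fingers":1}

```text
clock: 6.75
position: [0.6595, -0.2452, 0.1466]
ee_rot: [-0.023, 0.923, -0.056, -0.38]
contact_force: [0.9, -0.9, 1.0]
width: 0.0856
gripper_force: 0.0
```

Run:
```python
from h import *
s=readout.get_state(); print(s['qpos'],s['position'],s['ee_rot'])
b=-6.8
for bk in (.1,0): plan((.551,-.232,.034),b-90,b+180,45,bk)
im,d,W=cloud('wrist','pics/w2.png')
blobs(W,.014,.06,(.4,.7,-.36,-.12),100)
```

```text
[-0.37968185  0.93501356  0.87106897 -0.20964029  2.09036325  1.27967536] [ 0.65945325 -0.24520283  0.14660021] [-0.02283317  0.92295148 -0.05573185 -0.3801752 ]
TCP target [ 0.6591 -0.2449  0.1428] rot(units) [-0.01 -0.04 -0.01] shift now-axes [ 0.012 -0.001  0.015] shift target-axes [ 0.012 -0.001  0.015] |d| mm 4.0
TCP target [ 0.5888 -0.2365  0.0721] rot(units) [-0.01 -0.04 -0.01] shift now-axes [ 0.01  -0.001  0.515] shift target-axes [ 0.012 -0.001  0.515] |d| mm 103.0
c [ 546.  -233.8] size [106.1  40.4] long axis deg -7.0 z 17.9..49.7 med 42.7 4564
```

Call:
servo_tool:
  moves:
    - {"dp":[0.01,0,0.13],"delta_rot":[0,0,0],"fingers":1}
    - {"dp":[0,0,0.13],"delta_rot":[0,0,0],"fingers":1}
    - {"dp":[0,0,0.13],"delta_rot":[0,0,0],"fingers":1}
    - {"dp":[0,0,0.125],"delta_rot":[0,0,0],"fingers":1}
    - {"dp":[0,0,0],"delta_rot":[0,0,0],"fingers":1}

```text
clock: 7.3
position: [0.585, -0.2358, 0.0723]
ee_rot: [-0.024, 0.922, -0.056, -0.383]
contact_force: [0.1, 0.8, -0.6]
width: 0.0851
gripper_force: 0.0
```

Call:
servo_tool:
  moves:
    - {"dp":[0,0,0],"delta_rot":[0,0,0],"fingers":0}
    - {"dp":[0,0,0],"delta_rot":[0,0,0],"fingers":0}
    - {"dp":[0,0,0],"delta_rot":[0,0,0],"fingers":0}
    - {"dp":[0,0,0],"delta_rot":[0,0,0],"fingers":0}
    - {"dp":[0,0,0],"delta_rot":[0,0,0],"fingers":0}
  force: 60

```text
clock: 7.8
position: [0.5889, -0.2367, 0.0738]
ee_rot: [-0.022, 0.923, -0.056, -0.381]
contact_force: [4.3, -0.9, 5.4]
width: 0.0392
gripper_force: 60.9
```

```bash
cat > kin.py <<'E'
import numpy as np
from scipy.spatial.transform import Rotation as Ro
from scipy.optimize import least_squares
# samples q, p
S=[([1.05395944,.276575,1.506164,0,1.36066127,-.121],[.22151919,.53018,.30303851]),
([-.5133898,.3139713,1.4505369,.00012,1.3778788,1.16145],[.55312923,-.232153,.3034838]),
([-.41305749,.67197973,1.04982591,-.25037107,2.17201346,1.21623669],[.55429564,-.23227589,.30081963]),
([-.37968185,.93501356,.87106897,-.20964029,2.09036325,1.27967536],[.65945325,-.24520283,.14660021])]
ry=lambda a:Ro.from_euler('y',a); rz=lambda a:Ro.from_euler('z',a)
def fk(q,k):
    a1,d1,h,L1,e,L2,d4,Lt=k
    A=rz(q[0]); B=A*ry(q[1]); C=B*ry(q[2]); D=C*rz(q[3]); E=D*ry(q[4])
    return A.apply([a1,0,h])+B.apply([0,d1,L1])+C.apply([e,0,L2])+E.apply([0,0,Lt])+D.apply([0,d4,0]), E*rz(q[5])
E
python3 - <<'E'
from kin import *
from h import readout
s=readout.get_state(); print(repr(s['qpos']),repr(s['position']),s['ee_rot'],s['width'],s['contact_force'])
S.append((s['qpos'],s['position']))
f=lambda k:np.concatenate([1000*(fk(q,k)[0]-p) for q,p in S]+[5*(k-k0)])
k0=np.array([0,.07,.3,.35,0,.35,0,.2])
r=least_squares(f,k0); print(r.x.round(4),np.abs(r.fun[:-8]).max())
w=s['ee_rot']; print(fk(s['qpos'],r.x)[1].as_matrix().round(3)); print(Ro.from_quat([w[1],w[2],w[3],w[0]]).as_matrix().round(3))
E
```

```text
array([-0.40126545,  0.89036701,  1.1722202 , -0.20493803,  1.83555486,
        1.31492578]) array([ 0.58886837, -0.23674092,  0.07379819]) [-0.02235455  0.92282856 -0.05558841 -0.38052287] 0.039202357141195555 [ 4.27193161 -0.88302132  5.37684601]
[0.000e+00 6.930e-02 1.368e-01 6.295e-01 6.030e-02 4.211e-01 1.000e-04
 2.918e-01] 0.020073469163023328
[[ 0.12   0.704 -0.7  ]
 [ 0.993 -0.086  0.084]
 [-0.001 -0.705 -0.709]]
[[ 0.704 -0.12  -0.7  ]
 [-0.086 -0.993  0.084]
 [-0.705  0.001 -0.709]]
```

Gripped at a width of 39 mm. Before lifting, I'll check that IK reaches the placing pose on the mat.

```bash
cat >> kin.py <<'E'
K=np.array([0,.0693,.1368,.6295,.0603,.4211,.0001,.2918])
lo=np.array([-2.89,-.75,.22,-1.18,.11,-2.7]); hi=np.array([2.89,2.08,2.7,4.32,2.71,2.7])
T6=rz(np.pi/2)
def ik(p,R,q0):
    def f(q):
        a,b=fk(q,K); return np.concatenate([(a-p)*20,((b*T6).inv()*R).as_rotvec()])
    r=least_squares(f,np.clip(q0,lo+.01,hi-.01),bounds=(lo,hi)); return r.x,np.linalg.norm(r.fun)
def rot(ydeg,hdeg,tilt):
    y=np.array([np.cos(np.radians(ydeg)),np.sin(np.radians(ydeg)),0]); h=np.radians(hdeg); t=np.radians(tilt)
    z=np.array([np.sin(t)*np.cos(h),np.sin(t)*np.sin(h),-np.cos(t)]); return Ro.from_matrix(np.stack([np.cross(y,z),y,z],1)),z
E
python3 - <<'E'
from kin import *
q=np.array([-.4,.89,1.17,-.2,1.8355,1.315])
# lift + reorient + carry feasibility
for head in (-10,0,10,21,30,40,60):
    h=np.radians(head); g=np.array([.646-.0075*np.cos(h),.254-.0075*np.sin(h),.066])
    R,z=rot(head-90,head,45); 
    best=min((ik(g-.054*z,R,q0) for q0 in [np.array([.3,.4,1.6,0,.3,0]),np.array([.3,.4,1.6,.8,.5,-.8]),np.array([.3,.4,1.6,-.8,.5,.8]),np.array([.3,.4,1.6,0,.3,1.5])]),key=lambda t:t[1])
    print(head,best[0].round(2),round(best[1],4))
E
```

```text
-10 [ 0.4   0.45  1.94 -0.73  0.32  2.7 ] 0.2646
0 [ 0.35  0.44  2.   -0.87  0.18  2.7 ] 0.2016
10 [ 0.33  0.46  2.14  3.59  0.26 -1.89] 0.0
21 [ 0.22  0.45  2.16  2.74  0.27 -1.29] 0.0
30 [ 0.14  0.45  2.15  2.21  0.34 -0.94] 0.0
40 [ 0.05  0.47  2.11  1.8   0.45 -0.75] 0.0
60 [-0.06  0.52  1.98  1.3   0.72 -0.61] 0.0
```

```bash
cat >> kin.py <<'E'
def sim(p0,R0,p1,R1,q,n=20,show=1):
    """straight shift with constant-axis turn; returns last q, worst residual, joint steps"""
    rv=(R0.inv()*R1).as_rotvec(); w=0; mn=9; step=0; Q=[q]
    for i in range(1,n+1):
        q2,e=ik(p0+(p1-p0)*i/n,R0*Ro.from_rotvec(rv*i/n),q); w=max(w,e); step=max(step,np.abs(q2-q).max()); q=q2; Q.append(q)
    Q=np.array(Q)
    if show: print('  worst',round(w,4),'maxstep',round(step,3),'q5 min %.2f'%Q[:,4].min(),'end',q.round(2),'rv units',(rv/.1).round(2))
    return q,w
E
python3 - <<'E'
from kin import *
q=np.array([-.40126545,.89036701,1.1722202,-.20493803,1.83555486,1.31492578])
p=np.array([.58886837,-.23674092,.07379819]); R0,_=rot(-96.8,173.2,45)
A=p+[0,0,.25]
q1,_=sim(p,R0,A,R0,q)
for head in (40,50,60,75,90):
  R1,z=rot(head-90,head,45)
  h=np.radians(head); g=np.array([.646-.0075*np.cos(h),.254-.0075*np.sin(h),.0655])
  E=g-.054*z
  for mid in ([.45,.0,.35],[.50,.15,.35],[.55,.2,.3]):
    mid=np.array(mid); print(head,mid)
    qa,w1=sim(A,R0,mid,R0,q1,show=0); qb,w2=sim(mid,R0,mid,R1,qa,30); qc,w3=sim(mid,R1,E+[0,0,.1],R1,qb,show=0); qd,w4=sim(E+[0,0,.1],R1,E,R1,qc,show=0); print('   ',np.round([w1,w2,w3,w4],4),qd.round(2))
E
```

```text
worst 0.0 maxstep 0.025 q5 min 1.84 end [-0.4   0.72  0.9  -0.26  2.27  1.2 ] rv units [0. 0. 0.]
40 [0.45 0.   0.35]
  worst 0.0 maxstep 0.095 q5 min 1.15 end [-0.64 -0.09  2.03  0.85  1.16 -0.11] rv units [-0.   14.75 -9.03]
    [0. 0. 0. 0.] [ 0.05  0.47  2.11  1.8   0.45 -0.75]
40 [0.5  0.15 0.35]
  worst 0.0 maxstep 0.12 q5 min 0.81 end [-0.15 -0.06  2.    0.83  0.81  0.25] rv units [-0.   14.75 -9.03]
    [0. 0. 0. 0.] [ 0.05  0.47  2.11  1.8   0.45 -0.75]
40 [0.55 0.2  0.3 ]
  worst 0.0 maxstep 0.149 q5 min 0.62 end [-0.01  0.08  2.    0.91  0.62  0.22] rv units [-0.   14.75 -9.03]
    [0. 0. 0. 0.] [ 0.05  0.47  2.11  1.8   0.45 -0.75]
50 [0.45 0.   0.35]
  worst 0.0 maxstep 0.09 q5 min 1.26 end [-0.66 -0.04  1.98  0.83  1.28 -0.24] rv units [ -0.    14.29 -10.93]
    [0. 0. 0. 0.] [-0.02  0.49  2.06  1.52  0.58 -0.65]
50 [0.5  0.15 0.35]
  worst 0.0 maxstep 0.11 q5 min 0.97 end [-0.21 -0.01  1.96  0.86  0.97  0.06] rv units [ -0.    14.29 -10.93]
    [0. 0. 0. 0.] [-0.02  0.49  2.06  1.52  0.58 -0.65]
50 [0.55 0.2  0.3 ]
  worst 0.0 maxstep 0.129 q5 min 0.79 end [-0.07  0.12
[... 1103 characters left out ...]
n 1.16 end [-0.14  0.23  1.81  0.87  1.16 -0.27] rv units [ -0.    12.73 -15.6 ]
    [0. 0. 0. 0.] [-0.1   0.58  1.84  1.07  0.92 -0.61]
90 [0.45 0.   0.35]
  worst 0.0 maxstep 0.083 q5 min 1.63 end [-0.57  0.18  1.73  0.64  1.69 -0.65] rv units [ -0.    11.51 -18.33]
    [0. 0. 0. 0.] [-0.1   0.64  1.68  0.89  1.13 -0.64]
90 [0.5  0.15 0.35]
  worst 0.0 maxstep 0.089 q5 min 1.48 end [-0.25  0.19  1.72  0.76  1.5  -0.42] rv units [ -0.    11.51 -18.33]
    [0. 0. 0. 0.] [-0.1   0.64  1.68  0.89  1.13 -0.64]
90 [0.55 0.2  0.3 ]
  worst 0.0 maxstep 0.093 q5 min 1.34 end [-0.14  0.3   1.7   0.8   1.36 -0.4 ] rv units [ -0.    11.51 -18.33]
    [0. 0. 0. 0.] [-0.1   0.64  1.68  0.89  1.13 -0.64]
```

Call:
servo_tool:
  moves:
    - {"dp":[-0.07,0,-0.07],"delta_rot":[0,0,0],"fingers":0}
    - {"dp":[-0.14,0,-0.14],"delta_rot":[0,0,0],"fingers":0}
    - {"dp":[-0.14,0,-0.14],"delta_rot":[0,0,0],"fingers":0}
    - {"dp":[-0.14,0,-0.14],"delta_rot":[0,0,0],"fingers":0}
    - {"dp":[-0.14,0,-0.14],"delta_rot":[0,0,0],"fingers":0}

```text
clock: 8.3
position: [0.5874, -0.2361, 0.253]
ee_rot: [-0.023, 0.922, -0.055, -0.382]
contact_force: [0.1, -0.0, -2.0]
width: 0.0398
gripper_force: 60.4
```

Call:
servo_tool:
  moves:
    - {"dp":[-0.14,0,-0.14],"delta_rot":[0,0,0],"fingers":0}
    - {"dp":[-0.11,0,-0.11],"delta_rot":[0,0,0],"fingers":0}
    - {"dp":[-0.07,-0.11,0.05],"delta_rot":[0,0,0],"fingers":0}
    - {"dp":[-0.1,-0.16,0.07],"delta_rot":[0,0,0],"fingers":0}
    - {"dp":[-0.1,-0.16,0.07],"delta_rot":[0,0,0],"fingers":0}

```text
clock: 8.8
position: [0.5325, -0.1424, 0.3334]
ee_rot: [-0.023, 0.922, -0.056, -0.381]
contact_force: [0.5, 0.2, -2.0]
width: 0.0394
gripper_force: 60.5
```

Call:
servo_tool:
  moves:
    - {"dp":[-0.1,-0.16,0.07],"delta_rot":[0,0,0],"fingers":0}
    - {"dp":[-0.1,-0.16,0.07],"delta_rot":[0,0,0],"fingers":0}
    - {"dp":[-0.1,-0.16,0.07],"delta_rot":[0,0,0],"fingers":0}
    - {"dp":[-0.1,-0.16,0.07],"delta_rot":[0,0,0],"fingers":0}
    - {"dp":[0,0,0],"delta_rot":[0,0,0],"fingers":0}

```text
clock: 9.3
position: [0.4504, -0.0012, 0.3521]
ee_rot: [-0.023, 0.922, -0.053, -0.382]
contact_force: [0.2, -1.3, -2.5]
width: 0.0392
gripper_force: 60.8
```

Run:
```python
from h import *
import kin
s=readout.get_state(); print(s['qpos'],s['position'],s['width'],s['gripper_force'],kin.fk(s['qpos'],kin.K)[0]-s['position'])
plan((.646,.254,.0655),-15,75,45,0)
```

```text
[-0.14514654  0.41784892  1.38053903 -0.02197708  2.12839688  1.53687341] [ 0.45035661 -0.00119393  0.35207835] 0.03918694074085854 60.82236170768738 [ 1.17440021e-05  1.43402162e-07 -1.68071113e-05]
TCP target [0.6361 0.2172 0.1036] rot(units) [ -0.02  12.73 -15.57] shift now-axes [ 1.444 -1.189  0.318] shift target-axes [0.037 0.615 1.794] |d| mm 379.0
```

Call:
servo_tool:
  moves:
    - {"dp":[0,0,0],"delta_rot":[0,0.636,-0.778],"fingers":0}
    - {"dp":[0,0,0],"delta_rot":[0,0.636,-0.778],"fingers":0}
    - {"dp":[0,0,0],"delta_rot":[0,0.636,-0.778],"fingers":0}
    - {"dp":[0,0,0],"delta_rot":[0,0.636,-0.778],"fingers":0}
    - {"dp":[0,0,0],"delta_rot":[0,0.636,-0.778],"fingers":0}

```text
clock: 9.8
position: [0.4532, -0.005, 0.3503]
ee_rot: [-0.087, 0.964, 0.122, -0.219]
contact_force: [0.8, 0.6, -1.1]
width: 0.0395
gripper_force: 60.7
```

Call:
servo_tool:
  moves:
    - {"dp":[0,0,0],"delta_rot":[0,0.636,-0.778],"fingers":0}
    - {"dp":[0,0,0],"delta_rot":[0,0.636,-0.778],"fingers":0}
    - {"dp":[0,0,0],"delta_rot":[0,0.636,-0.778],"fingers":0}
    - {"dp":[0,0,0],"delta_rot":[0,0.636,-0.778],"fingers":0}
    - {"dp":[0,0,0],"delta_rot":[0,0.636,-0.778],"fingers":0}

```text
clock: 10.3
position: [0.4528, -0.0051, 0.3503]
ee_rot: [-0.146, 0.945, 0.29, -0.044]
contact_force: [0.1, -0.8, -1.2]
width: 0.0394
gripper_force: 60.7
```

Call:
servo_tool:
  moves:
    - {"dp":[0,0,0],"delta_rot":[0,0.636,-0.778],"fingers":0}
    - {"dp":[0,0,0],"delta_rot":[0,0.636,-0.778],"fingers":0}
    - {"dp":[0,0,0],"delta_rot":[0,0.636,-0.778],"fingers":0}
    - {"dp":[0,0,0],"delta_rot":[0,0.636,-0.778],"fingers":0}
    - {"dp":[0,0,0],"delta_rot":[0,0.636,-0.778],"fingers":0}

```text
clock: 10.8
position: [0.4525, -0.0051, 0.3502]
ee_rot: [-0.195, 0.866, 0.44, 0.134]
contact_force: [0.3, 0.1, -1.3]
width: 0.0391
gripper_force: 60.7
```

Call:
servo_tool:
  moves:
    - {"dp":[0,0,0],"delta_rot":[0,0.636,-0.778],"fingers":0}
    - {"dp":[0,0,0],"delta_rot":[0,0.636,-0.778],"fingers":0}
    - {"dp":[0,0,0],"delta_rot":[0,0.636,-0.778],"fingers":0}
    - {"dp":[0,0,0],"delta_rot":[0,0.636,-0.778],"fingers":0}
    - {"dp":[0,0,0],"delta_rot":[0,0.636,-0.778],"fingers":0}

```text
clock: 11.3
position: [0.4524, -0.0051, 0.35]
ee_rot: [-0.232, 0.733, 0.562, 0.304]
contact_force: [-0.6, -0.1, -2.3]
width: 0.0389
gripper_force: 60.8
```

Run:
```python
from h import *
s=readout.get_state(); print(s['qpos'],s['position'],s['width'],s['gripper_force'])
h=np.radians(75)
for z in (.2,.066): plan((.646-.0075*np.cos(h),.254-.0075*np.sin(h),z),-15,75,45,0)
im,d,W=cloud('scene'); cv2.imwrite('pics/s2.png',cv2.resize(im[60:340,200:500,::-1],(600,560)))
print('bottle seen');p=s['position']
P=W[(np.abs(W[...,0]-p[0])<.12)&(np.abs(W[...,1]-p[1]-.06)<.12)&(W[...,2]<.45)&(W[...,2]>.2)]
im2,d2,W2=cloud('wrist','pics/w3.png')
```

```text
[-0.62893148  0.11142707  1.8220638   0.72076555  1.55472608 -0.5098346 ] [ 0.45243985 -0.00512495  0.35004476] 0.03889050993302468 60.77834129333496
TCP target [0.6342 0.2099 0.2381] rot(units) [ 0.02  0.01 -0.  ] shift now-axes [0.507 0.597 1.297] shift target-axes [0.505 0.599 1.297] |d| mm 303.0
TCP target [0.6342 0.2099 0.1041] rot(units) [ 0.02  0.01 -0.  ] shift now-axes [0.034 0.596 1.772] shift target-axes [0.031 0.599 1.77 ] |d| mm 374.0
bottle seen
```

View pics/s2.png

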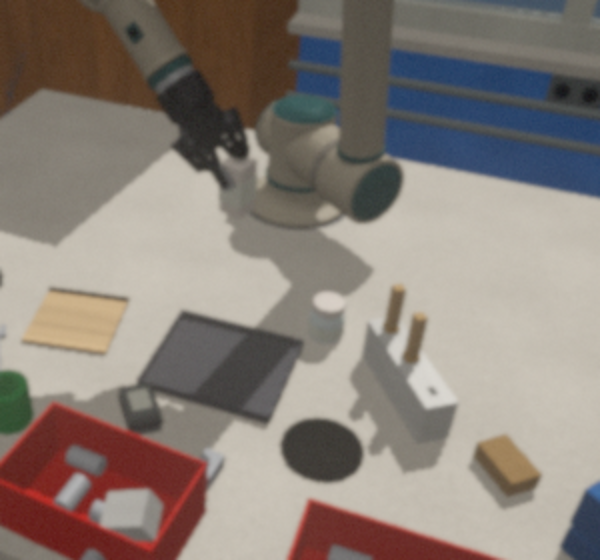

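The scene view shows the bottle upright in the gripper at (238,180). I'll carry it to the mat.

Call:
servo_tool:
  moves:
    - {"dp":[0.063,0.075,0.162],"delta_rot":[0,0,0],"fingers":0}
    - {"dp":[0.063,0.075,0.162],"delta_rot":[0,0,0],"fingers":0}
    - {"dp":[0.063,0.075,0.162],"delta_rot":[0,0,0],"fingers":0}
    - {"dp":[0.063,0.075,0.162],"delta_rot":[0,0,0],"fingers":0}
    - {"dp":[0.063,0.075,0.162],"delta_rot":[0,0,0],"fingers":0}

```text
clock: 11.9
position: [0.568, 0.1301, 0.2792]
ee_rot: [-0.232, 0.735, 0.561, 0.302]
contact_force: [-0.2, -0.6, -1.8]
width: 0.0394
gripper_force: 61.1
```

Call:
servo_tool:
  moves:
    - {"dp":[0.063,0.075,0.162],"delta_rot":[0,0,0],"fingers":0}
    - {"dp":[0.063,0.075,0.162],"delta_rot":[0,0,0],"fingers":0}
    - {"dp":[0.063,0.075,0.162],"delta_rot":[0,0,0],"fingers":0}
    - {"dp":[0,0,0],"delta_rot":[0,0,0],"fingers":0}
    - {"dp":[0,0,0],"delta_rot":[0,0,0],"fingers":0}

```text
clock: 12.4
position: [0.6355, 0.2101, 0.2366]
ee_rot: [-0.233, 0.734, 0.562, 0.302]
contact_force: [-0.2, -0.3, -0.5]
width: 0.0397
gripper_force: 61.0
```

Run:
```python
from h import *
s=readout.get_state(); print(s['qpos'],s['position'],s['width'],s['contact_force'])
h=np.radians(75)
plan((.646-.0075*np.cos(h),.254-.0075*np.sin(h),.066),-15,75,45,0)
im,d,W=cloud('scene'); cv2.imwrite('pics/s3.png',cv2.resize(im[150:330,290:470,::-1],(540,540)))
im,d,W=cloud('top'); cv2.imwrite('pics/t3.png',cv2.resize(im[140:250,150:260,::-1],(440,440)))
blobs(W,.17,.27,(.58,.75,.2,.35),10)
```

```text
[-0.09988902  0.40876739  1.7098921   0.90466354  1.08580223 -0.30579249] [0.63546867 0.21010722 0.23662052] 0.03965806576222188 [-0.19791594 -0.34383158 -0.49978303]
TCP target [0.6342 0.2099 0.1041] rot(units) [-0.    0.03 -0.04] shift now-axes [-0.469 -0.004  0.468] shift target-axes [-0.47  -0.006  0.467] |d| mm 133.0
c [637.5 240.1] size [115.1  79.6] long axis deg 0.2 z 193.7..267.3 med 233.5 562
```

View pics/s3.png

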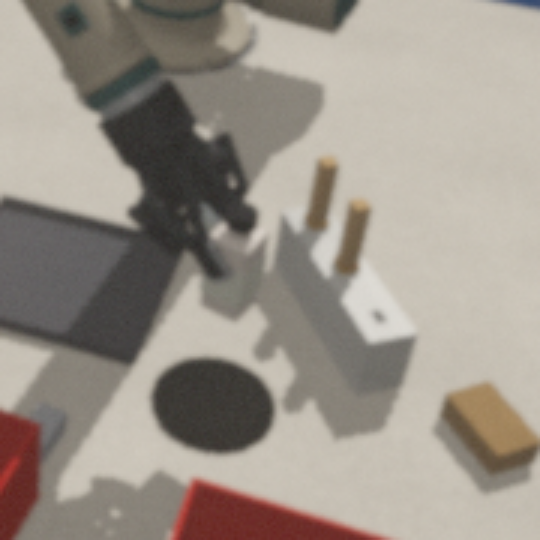

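Call:
servo_tool:
  moves:
    - {"dp":[-0.09,0,0.09],"delta_rot":[0,0,0],"fingers":0}
    - {"dp":[-0.09,0,0.09],"delta_rot":[0,0,0],"fingers":0}
    - {"dp":[-0.09,0,0.09],"delta_rot":[0,0,0],"fingers":0}
    - {"dp":[-0.09,0,0.09],"delta_rot":[0,0,0],"fingers":0}
    - {"dp":[-0.09,0,0.09],"delta_rot":[0,0,0],"fingers":0}

```text
clock: 13.0
position: [0.6359, 0.2077, 0.1102]
ee_rot: [-0.231, 0.735, 0.56, 0.304]
contact_force: [1.4, 0.6, -1.3]
width: 0.0395
gripper_force: 61.2
```

Call:
servo_tool:
  moves:
    - {"dp":[-0.012,0,0.012],"delta_rot":[0,0,0],"fingers":0}
    - {"dp":[0,0,0],"delta_rot":[0,0,0],"fingers":0}
    - {"dp":[-0.006,0,0.006],"delta_rot":[0,0,0],"fingers":0}
    - {"dp":[0,0,0],"delta_rot":[0,0,0],"fingers":0}
    - {"dp":[0,0,0],"delta_rot":[0,0,0],"fingers":0}

```text
clock: 13.5
position: [0.6361, 0.209, 0.1061]
ee_rot: [-0.232, 0.734, 0.561, 0.304]
contact_force: [1.1, 0.1, -2.2]
width: 0.0391
gripper_force: 61.2
```

Run:
```python
from h import *
s=readout.get_state(); print(s['qpos'],s['position'],s['width'],s['contact_force'])
im,d,W=cloud('scene'); cv2.imwrite('pics/s4.png',cv2.resize(im[230:330,300:400,::-1],(500,500)))
```

```text
[-0.10211512  0.57204181  1.83711076  1.06345635  0.92209896 -0.59678011] [0.63606885 0.2089567  0.1060596 ] 0.03912729213829176 [ 1.11450762  0.10420886 -2.18958855]
```

View pics/s4.png

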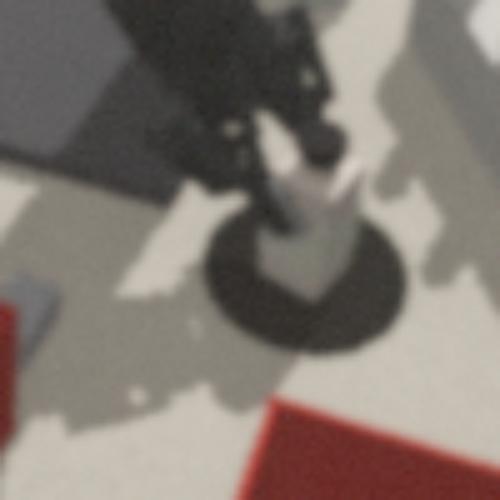

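Call:
servo_tool:
  moves:
    - {"dp":[-0.007,0,0.007],"delta_rot":[0,0,0],"fingers":0}
    - {"dp":[0,0,0],"delta_rot":[0,0,0],"fingers":0}
    - {"dp":[0,0,0],"delta_rot":[0,0,0],"fingers":0}

```text
clock: 13.85
position: [0.6359, 0.209, 0.1032]
ee_rot: [-0.232, 0.735, 0.561, 0.303]
contact_force: [-0.2, -0.9, -0.3]
width: 0.0392
gripper_force: 61.7
```

Call:
servo_tool:
  moves:
    - {"dp":[-0.007,0,0.007],"delta_rot":[0,0,0],"fingers":0}
    - {"dp":[0,0,0],"delta_rot":[0,0,0],"fingers":0}
    - {"dp":[0,0,0],"delta_rot":[0,0,0],"fingers":0}

```text
clock: 14.15
position: [0.6362, 0.2094, 0.103]
ee_rot: [-0.233, 0.734, 0.56, 0.305]
contact_force: [-2.2, -3.3, 7.9]
width: 0.0397
gripper_force: 62.5
```

Contact felt. I'll release and back off along the tool axis.

Call:
servo_tool:
  moves:
    - {"dp":[0,0,0],"delta_rot":[0,0,0],"fingers":0.7}
    - {"dp":[0,0,0],"delta_rot":[0,0,0],"fingers":0.7}
    - {"dp":[0,0,0],"delta_rot":[0,0,0],"fingers":0.7}
    - {"dp":[0,0,0],"delta_rot":[0,0,0],"fingers":0.7}
    - {"dp":[0,0,0],"delta_rot":[0,0,0],"fingers":0.7}

```text
clock: 14.65
position: [0.6355, 0.2091, 0.1006]
ee_rot: [-0.232, 0.735, 0.561, 0.303]
contact_force: [0.7, -0.4, -0.1]
width: 0.0599
gripper_force: 0.0
```

Call:
servo_tool:
  moves:
    - {"dp":[0,0,-0.1],"delta_rot":[0,0,0],"fingers":0.7}
    - {"dp":[0,0,-0.2],"delta_rot":[0,0,0],"fingers":0.7}
    - {"dp":[0,0,-0.2],"delta_rot":[0,0,0],"fingers":0.7}
    - {"dp":[0,0,-0.2],"delta_rot":[0,0,0],"fingers":0.7}
    - {"dp":[0,0,-0.2],"delta_rot":[0,0,0],"fingers":0.7}

```text
clock: 15.15
position: [0.6014, 0.0845, 0.2303]
ee_rot: [-0.232, 0.735, 0.561, 0.303]
contact_force: [0.1, -0.2, 0.1]
width: 0.0596
gripper_force: 0.0
```

Run:
```python
from h import *
s=readout.get_state(); print(s['qpos'],s['position'])
im,d,W=cloud('top')
R=(.25,.74,-.5,.56)
print('bottle');blobs(W,.06,.125,(.56,.73,.18,.34),10)
print('all');blobs(W,.022,.2,R)
print('files');blobs(W,.12,.2,(.38,.6,.22,.45),5)
im,d,W=cloud('scene'); print('scene');blobs(W,.13,.2,(.38,.6,.22,.45),5);blobs(W,.02,.12,(.59,.73,.18,.34),10)
```

```text
[-0.3298781   0.38588275  1.76998042  0.8518105   1.20867602 -0.47293307] [0.60144355 0.0845364  0.23029859]
bottle
c [648.2 253.4] size [40.9 39.7] long axis deg -17.2 z 62.2..117.1 med 90.4 189
all
c [394.3 180.5] size [55.7 55. ] long axis deg -54.0 z 26.2..75.5 med 68.6 289
c [485.8 336. ] size [202.   51.2] long axis deg 38.2 z 30.0..161.0 med 75.3 1134
c [ 542.4 -417.1] size [73.7 51.6] long axis deg 7.2 z 25.6..45.2 med 38.5 352
c [580.2 500.7] size [82.2 51.1] long axis deg 43.7 z 24.6..36.0 med 30.6 362
c [648.2 253.4] size [40.9 39.7] long axis deg -17.2 z 23.6..117.0 med 87.7 239
c [647.6 114.1] size [26.4 12.1] long axis deg 75.3 z 179.3..199.1 med 194.0 21
c [703.8 -10.8] size [63.6 50.2] long axis deg 40.1 z 29.1..45.5 med 39.3 203
files
c [430.2 291.9] size [17.5 16.9] long axis deg -53.5 z 123.6..164.8 med 157.8 57
c [485.8 335.6] size [18.9 17.4] long axis deg 38.9 z 123.3..164.3 med 156.7 61
scene
c [431.6 291.5] size [19.8 19.3] long axis deg 27.7 z 131.7..159.8 med 148.3 75
c [489.  334.6] size [22.  20.2] long axis deg 88.0 z 131.9..160.9 med 148.9 84
c [649.4 253.4] size [44.  42.1] long axis deg -16.3 z 21.9..112.7 med 73.2 493
```

The bottle stands at (648,253), with the mat centre at (646,254). Now I'll plan the files: tilted grasp, pull, then the tray.

Run:
```python
from kin import *
from h import readout
s=readout.get_state(); q=np.array(s['qpos']); p=np.array(s['position']); w=s['ee_rot']; R0=Ro.from_quat([w[1],w[2],w[3],w[0]])
hd=128.3
for a in (50,60):
  for hf in (92.6,-87.4):
    print('a',a,'hf',hf)
    R1,z=rot(hd-90,hd,a); g=np.array([.4858,.3360,.118]); G=g-z*.066
    v=p+[0,0,.06]
    q1,_=sim(p,R0,v,R1,q,30)
    q2,_=sim(v,R1,G-.08*z,R1,q1,30)
    q3,_=sim(G-.08*z,R1,G,R1,q2); q4,_=sim(G,R1,G+[0,0,.13],R1,q3)
    M=np.array([.50,.12,.32]); q5,_=sim(G+[0,0,.13],R1,M,R1,q4,30)
    R2,z2=rot(hf-90,hf,-(90-a)); T=np.array([.585,.057,.019]); F=T-z2*.066
    q6,_=sim(M,R1,M,R2,q5,40); q7,_=sim(M,R2,F+[0,0,.1],R2,q6,30); q8,_=sim(F+[0,0,.1],R2,F,R2,q7)
```

```text
a 50 hf 92.6
  worst 0.0 maxstep 0.028 q5 min 1.21 end [-0.22  0.6   1.25  0.55  1.97 -0.85] rv units [ 6.97  0.87 -6.31]
  worst 0.0 maxstep 0.011 q5 min 1.67 end [ 0.    0.6   1.48  0.65  1.67 -0.81] rv units [0. 0. 0.]
  worst 0.0 maxstep 0.008 q5 min 1.52 end [ 0.08  0.62  1.6   0.69  1.52 -0.85] rv units [0. 0. 0.]
  worst 0.0 maxstep 0.01 q5 min 1.52 end [ 0.08  0.49  1.47  0.7   1.72 -0.68] rv units [0. 0. 0.]
  worst 0.0 maxstep 0.009 q5 min 1.72 end [-0.2   0.43  1.49  0.55  1.9  -0.87] rv units [0. 0. 0.]
  worst 0.0 maxstep 0.041 q5 min 1.47 end [ 0.44  0.32  1.58 -0.64  1.56  0.5 ] rv units [ -0.6  -15.15   6.87]
  worst 0.0 maxstep 0.01 q5 min 1.30 end [ 0.35  0.54  1.62 -0.69  1.3   0.61] rv units [0. 0. 0.]
  worst 0.0 maxstep 0.008 q5 min 1.15 end [ 0.35  0.66  1.7  -0.73  1.15  0.75] rv units [0. 0. 0.]
a 50 hf -87.4
  worst 0.0 maxstep 0.028 q5 min 1.21 end [-0.22  0.6   1.25  0.55  1.97 -0.85] rv units [ 6.97  0.87 -6.31]
  worst 0.0 maxstep 0.011 q5 min 1.67 end [ 0.    0.6   1.48  0.65  1.67 -0.81] rv units [0. 0. 0.]
  worst 0.0 maxstep 0.008 q5 min 1.52 end [ 0
[... 1548 characters left out ...]
 0.011 q5 min 1.76 end [-0.04  0.69  1.47  0.73  1.76 -0.87] rv units [0. 0. 0.]
  worst 0.0 maxstep 0.007 q5 min 1.63 end [ 0.03  0.7   1.59  0.77  1.63 -0.92] rv units [0. 0. 0.]
  worst 0.0 maxstep 0.01 q5 min 1.63 end [ 0.03  0.56  1.48  0.8   1.8  -0.74] rv units [0. 0. 0.]
  worst 0.0 maxstep 0.009 q5 min 1.80 end [-0.22  0.49  1.5   0.64  2.   -0.89] rv units [0. 0. 0.]
  worst 0.6182 maxstep 0.066 q5 min 1.26 end [ 0.04  0.13  1.66  0.12  1.26 -2.7 ] rv units [  6.83  -6.   -25.47]
  worst 0.7552 maxstep 0.012 q5 min 0.92 end [-0.05  0.35  1.75 -0.07  0.92 -2.7 ] rv units [0. 0. 0.]
  worst 0.7546 maxstep 0.018 q5 min 0.59 end [-0.02  0.45  1.91 -0.18  0.59 -2.7 ] rv units [0. 0. 0.]
```

Call:
servo_tool:
  moves:
    - {"dp":[0,0,0],"delta_rot":[0.75,0.248,-0.57],"fingers":0.5}
    - {"dp":[0,0,0],"delta_rot":[0.75,0.248,-0.57],"fingers":0.5}
    - {"dp":[0,0,0],"delta_rot":[0.75,0.248,-0.57],"fingers":0.5}
    - {"dp":[0,0,0],"delta_rot":[0.75,0.248,-0.57],"fingers":0.5}
    - {"dp":[0,0,0],"delta_rot":[0.75,0.248,-0.57],"fingers":0.5}

```text
clock: 15.75
position: [0.6018, 0.0862, 0.228]
ee_rot: [-0.355, 0.571, 0.69, 0.267]
contact_force: [-1.3, 0.4, 0.1]
width: 0.0426
gripper_force: 0.0
```

Call:
servo_tool:
  moves:
    - {"dp":[0,0,0],"delta_rot":[0.75,0.248,-0.57],"fingers":0.5}
    - {"dp":[0,0,0],"delta_rot":[0.75,0.248,-0.57],"fingers":0.5}
    - {"dp":[0,0,0],"delta_rot":[0.75,0.248,-0.57],"fingers":0.5}
    - {"dp":[0,0,0],"delta_rot":[0.75,0.248,-0.57],"fingers":0.5}
    - {"dp":[0,0,0],"delta_rot":[0.75,0.248,-0.57],"fingers":0.5}

```text
clock: 16.25
position: [0.6021, 0.0862, 0.2278]
ee_rot: [-0.455, 0.375, 0.778, 0.216]
contact_force: [0.1, -0.3, -1.4]
width: 0.0425
gripper_force: 0.0
```

Run:
```python
from h import *
s=readout.get_state(); print(s['qpos'],s['position'],s['width'])
g=(.4858,.336,.118)
for bk in (.08,0): plan(g,38.3,128.3,60,bk,.066)
```

```text
[-0.23567496  0.7188882   1.30640138  0.61924097  1.98582431 -0.92322261] [0.6020608  0.08624381 0.22777125] 0.042504663204307375
TCP target [0.5642 0.2368 0.191 ] rot(units) [-0.09 -0.09  0.  ] shift now-axes [0.189 0.324 0.704] shift target-axes [0.195 0.318 0.705] |d| mm 160.0
TCP target [0.5212 0.2911 0.151 ] rot(units) [-0.09 -0.09  0.  ] shift now-axes [0.185 0.328 1.104] shift target-axes [0.195 0.318 1.105] |d| mm 233.0
```

Call:
servo_tool:
  moves:
    - {"dp":[0.038,0.065,0.141],"delta_rot":[-0.02,-0.02,0],"fingers":0.5}
    - {"dp":[0.038,0.065,0.141],"delta_rot":[-0.02,-0.02,0],"fingers":0.5}
    - {"dp":[0.038,0.065,0.141],"delta_rot":[-0.02,-0.02,0],"fingers":0.5}
    - {"dp":[0.038,0.065,0.141],"delta_rot":[-0.02,-0.02,0],"fingers":0.5}
    - {"dp":[0.038,0.065,0.141],"delta_rot":[-0.01,-0.01,0],"fingers":0.5}

```text
clock: 16.75
position: [0.5648, 0.2387, 0.1903]
ee_rot: [-0.449, 0.379, 0.779, 0.218]
contact_force: [-0.3, -0.1, -0.2]
width: 0.0426
gripper_force: 0.0
```

Call:
servo_tool:
  moves:
    - {"dp":[0,0,0],"delta_rot":[0,0,0],"fingers":0.5}

```text
clock: 16.85
position: [0.5631, 0.2406, 0.1902]
ee_rot: [-0.451, 0.378, 0.779, 0.217]
contact_force: [0.5, 0.3, 1.0]
width: 0.0426
gripper_force: 0.0
```

Run:
```python
from h import *
s=readout.get_state(); print(s['qpos'],s['position'],s['width'])
im,d,W=cloud('wrist','pics/w5.png')
print('files');blobs(W,.12,.17,(.38,.6,.22,.45),50)
print('low');blobs(W,.09,.13,(.38,.6,.22,.45),50)
print('holder');blobs(W,.07,.08,(.38,.6,.2,.45),50)
g=(.4858,.336,.118)
plan(g,38.3,128.3,60,0,.066)
```

```text
[-0.03750134  0.69313075  1.46994488  0.73469223  1.76009236 -0.87159151] [0.56309109 0.24063981 0.19016937] 0.042610965092317904
files
c [429.4 289.5] size [19.1 17.9] long axis deg -52.4 z 121.2..161.3 med 148.9 1762
c [484.1 332.2] size [18.2 18. ] long axis deg -51.2 z 121.6..161.5 med 151.3 1453
c [512.7 256. ] size [40.9 13.8] long axis deg -51.3 z 151.8..169.8 med 166.2 613
c [556.5 291.1] size [41.9 14. ] long axis deg -51.8 z 151.4..169.8 med 166.2 621
low
c [434.5 288.4] size [22.6 12.2] long axis deg 79.3 z 90.8..129.5 med 112.0 953
c [488.3 327. ] size [18.1  4.9] long axis deg 38.0 z 91.1..129.5 med 112.0 715
holder
c [395.6 203.5] size [31.1  6.9] long axis deg -0.1 z 70.0..72.0 med 70.7 210
c [483.7 332.9] size [200.5  51.3] long axis deg 38.2 z 71.7..77.2 med 75.8 9175
TCP target [0.5212 0.2911 0.151 ] rot(units) [-0.    0.01 -0.01] shift now-axes [-0.002 -0.006  0.391] shift target-axes [-0.002 -0.006  0.39 ] |d| mm 78.0
```

View pics/w5.png

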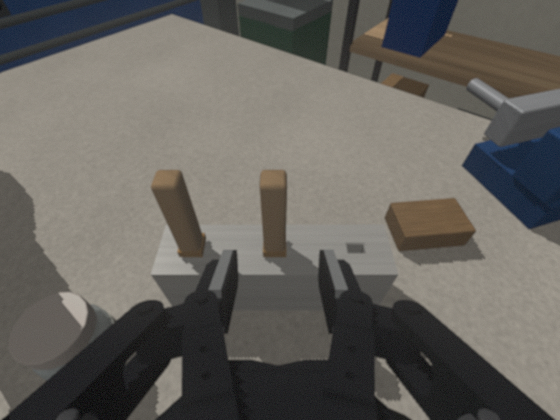

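The wrist view shows the file handles at (270,212) and (180,212), with the centre file between the fingers. Advancing and gripping.

Call:
servo_tool:
  moves:
    - {"dp":[0,-0.007,0.1],"delta_rot":[0,0,0],"fingers":0.5}
    - {"dp":[0,-0.007,0.1],"delta_rot":[0,0,0],"fingers":0.5}
    - {"dp":[0,0,0.1],"delta_rot":[0,0,0],"fingers":0.5}
    - {"dp":[0,0,0.082],"delta_rot":[0,0,0],"fingers":0.5}
    - {"dp":[0,0,0],"delta_rot":[0,0,0],"fingers":0.5}

```text
clock: 17.4
position: [0.5213, 0.288, 0.1519]
ee_rot: [-0.45, 0.379, 0.779, 0.218]
contact_force: [-0.0, -0.1, 0.6]
width: 0.0429
gripper_force: 0.0
```

Call:
servo_tool:
  moves:
    - {"dp":[0,0,0],"delta_rot":[0,0,0],"fingers":0}
    - {"dp":[0,0,0],"delta_rot":[0,0,0],"fingers":0}
    - {"dp":[0,0,0],"delta_rot":[0,0,0],"fingers":0}
    - {"dp":[0,0,0],"delta_rot":[0,0,0],"fingers":0}
    - {"dp":[0,0,0],"delta_rot":[0,0,0],"fingers":0}
  force: 60

```text
clock: 17.9
position: [0.5232, 0.2875, 0.153]
ee_rot: [-0.448, 0.379, 0.779, 0.219]
contact_force: [0.9, -0.5, 1.8]
width: 0.0163
gripper_force: 60.2
```

Run:
```python
from h import *
s=readout.get_state(); print(s['position'],s['width'],s['contact_force'],s['moment'])
p,r=pose(); print('up units',(r.inv().apply([0,0,.1])/.2).round(3), 'handle pt',p+r.apply([0,0,.066]))
```

```text
[0.52320083 0.28747734 0.15304729] 0.016250072065193074 [ 0.92980693 -0.51927533  1.76142801] [-0.25336292 -0.27754    -0.0022628 ]
up units [ 0.432  0.001 -0.251] handle pt [0.48806076 0.33245325 0.11990602]
```

Call:
servo_tool:
  moves:
    - {"dp":[0.043,0,-0.025],"delta_rot":[0,0,0],"fingers":0}
    - {"dp":[0.086,0,-0.05],"delta_rot":[0,0,0],"fingers":0}
    - {"dp":[0.086,0,-0.05],"delta_rot":[0,0,0],"fingers":0}
    - {"dp":[0.086,0,-0.05],"delta_rot":[0,0,0],"fingers":0}
    - {"dp":[0.086,0,-0.05],"delta_rot":[0,0,0],"fingers":0}

```text
clock: 18.4
position: [0.5226, 0.2877, 0.2448]
ee_rot: [-0.448, 0.379, 0.78, 0.219]
contact_force: [-0.1, -0.2, -1.2]
width: 0.0161
gripper_force: 60.1
```

Call:
servo_tool:
  moves:
    - {"dp":[0.086,0,-0.05],"delta_rot":[0,0,0],"fingers":0}
    - {"dp":[0.086,0,-0.05],"delta_rot":[0,0,0],"fingers":0}
    - {"dp":[0.043,0,-0.025],"delta_rot":[0,0,0],"fingers":0}
    - {"dp":[0,0,0],"delta_rot":[0,0,0],"fingers":0}

```text
clock: 18.8
position: [0.5229, 0.2876, 0.2937]
ee_rot: [-0.447, 0.378, 0.78, 0.219]
contact_force: [-0.7, -0.3, -1.3]
width: 0.0161
gripper_force: 60.1
```

Run:
```python
from h import *
s=readout.get_state(); print(s['position'],s['width'],s['contact_force'])
im,d,W=cloud('wrist','pics/w6.png')
p,r=pose(); T=r.inv().apply(W.reshape(-1,3)-p)*1000
m=(np.abs(T[:,1])<14)&(T[:,2]>40)&(T[:,2]<95)&(T[:,0]>15); print('tool-frame handle pts',m.sum(),np.percentile(T[m],[5,50,95],axis=0).round(1))
im,d,W=cloud('top'); blobs(W,.2,.31,(.4,.58,.28,.45),5)
d=np.array([.5,.12,.32])-p; print('to M',(r.inv().apply(d)/.2).round(3))
```

```text
[0.52286869 0.28761616 0.29369964] 0.016091670007096378 [-0.74582313 -0.34454659 -1.27596224]
tool-frame handle pts 2323 [[17.5 -9.3 41.8]
 [34.1 -1.6 46.6]
 [41.3  6.3 53.4]]
c [525.8 314.6] size [107.2  66.8] long axis deg 2.2 z 254.0..309.4 med 291.1 547
to M [-0.176 -0.606 -0.579]
```

View pics/w6.png

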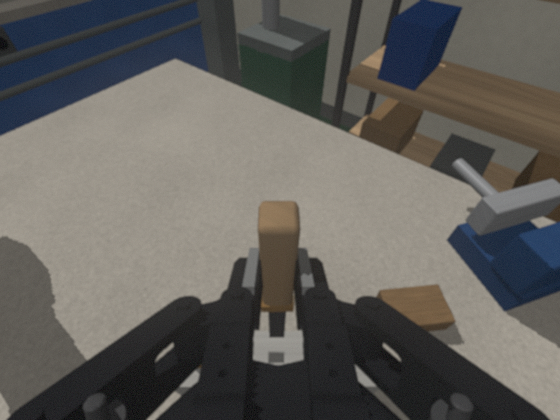

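Call:
servo_tool:
  moves:
    - {"dp":[-0.035,-0.121,-0.116],"delta_rot":[0,0,0],"fingers":0}
    - {"dp":[-0.035,-0.121,-0.116],"delta_rot":[0,0,0],"fingers":0}
    - {"dp":[-0.035,-0.121,-0.116],"delta_rot":[0,0,0],"fingers":0}
    - {"dp":[-0.035,-0.121,-0.116],"delta_rot":[0,0,0],"fingers":0}
    - {"dp":[-0.035,-0.121,-0.116],"delta_rot":[0,0,0],"fingers":0}

```text
clock: 19.4
position: [0.4998, 0.1188, 0.3188]
ee_rot: [-0.45, 0.379, 0.779, 0.218]
contact_force: [1.1, -0.3, -1.7]
width: 0.0162
gripper_force: 60.1
```

Call:
servo_tool:
  moves:
    - {"dp":[0,0,0],"delta_rot":[-0.105,-0.891,0.392],"fingers":0}
    - {"dp":[0,0,0],"delta_rot":[-0.105,-0.891,0.392],"fingers":0}
    - {"dp":[0,0,0],"delta_rot":[-0.105,-0.891,0.392],"fingers":0}
    - {"dp":[0,0,0],"delta_rot":[-0.105,-0.891,0.392],"fingers":0}
    - {"dp":[0,0,0],"delta_rot":[-0.105,-0.891,0.392],"fingers":0}

```text
clock: 19.9
position: [0.5, 0.1197, 0.3187]
ee_rot: [-0.274, 0.505, 0.812, 0.104]
contact_force: [-0.6, 0.7, -0.1]
width: 0.0158
gripper_force: 60.2
```

Call:
servo_tool:
  moves:
    - {"dp":[0,0,0],"delta_rot":[-0.105,-0.891,0.392],"fingers":0}
    - {"dp":[0,0,0],"delta_rot":[-0.105,-0.891,0.392],"fingers":0}
    - {"dp":[0,0,0],"delta_rot":[-0.105,-0.891,0.392],"fingers":0}
    - {"dp":[0,0,0],"delta_rot":[-0.105,-0.891,0.392],"fingers":0}
    - {"dp":[0,0,0],"delta_rot":[-0.105,-0.891,0.392],"fingers":0}

```text
clock: 20.4
position: [0.4997, 0.12, 0.3187]
ee_rot: [-0.084, 0.598, 0.797, -0.016]
contact_force: [0.1, -0.9, -1.2]
width: 0.0161
gripper_force: 60.2
```

Call:
servo_tool:
  moves:
    - {"dp":[0,0,0],"delta_rot":[-0.105,-0.891,0.392],"fingers":0}
    - {"dp":[0,0,0],"delta_rot":[-0.105,-0.891,0.392],"fingers":0}
    - {"dp":[0,0,0],"delta_rot":[-0.105,-0.891,0.392],"fingers":0}
    - {"dp":[0,0,0],"delta_rot":[-0.105,-0.891,0.392],"fingers":0}
    - {"dp":[0,0,0],"delta_rot":[-0.105,-0.891,0.392],"fingers":0}

```text
clock: 20.9
position: [0.4996, 0.1202, 0.3187]
ee_rot: [0.111, 0.656, 0.734, -0.135]
contact_force: [-0.3, -0.5, -0.2]
width: 0.0162
gripper_force: 60.2
```

Call:
servo_tool:
  moves:
    - {"dp":[0,0,0],"delta_rot":[-0.105,-0.891,0.392],"fingers":0}
    - {"dp":[0,0,0],"delta_rot":[-0.105,-0.891,0.392],"fingers":0}
    - {"dp":[0,0,0],"delta_rot":[0,0,0],"fingers":0}

```text
clock: 21.2
position: [0.4991, 0.1215, 0.3172]
ee_rot: [0.186, 0.667, 0.698, -0.181]
contact_force: [0.1, -0.8, -1.1]
width: 0.0163
gripper_force: 60.1
```

Run:
```python
from h import *
s=readout.get_state(); print(s['qpos'],s['position'],s['width'],s['gripper_force'])
u=np.radians(92.6); T=np.array([.544+.045,.057])+.035*np.array([np.cos(u),np.sin(u)])
for z in (.12,.02): plan((*T,z),2.6,92.6+180,30,0,.066)
im,d,W=cloud('top'); blobs(W,.2,.29,(.35,.6,-.08,.25),5)
im,d,W=cloud('wrist','pics/w7.png')
im,d,W=cloud('scene'); cv2.imwrite('pics/s7.png',cv2.resize(im[90:290,220:440,::-1],(660,600)))
```

```text
[ 0.37326696  0.2715645   1.57737584 -0.49499095  1.4919831   0.41746663] [0.49907928 0.12153363 0.31718692] 0.01630461231164191 60.11084318161011
TCP target [0.5859 0.1249 0.1772] rot(units) [-0.04  0.02  0.02] shift now-axes [0.348 0.437 0.605] shift target-axes [0.348 0.435 0.608] |d| mm 165.0
TCP target [0.5859 0.1249 0.0772] rot(units) [-0.04  0.02  0.02] shift now-axes [0.599 0.439 1.038] shift target-axes [0.598 0.435 1.041] |d| mm 255.0
c [508.8  49.7] size [143.6  42.7] long axis deg -80.1 z 253.0..286.4 med 263.3 340
```

View pics/s7.png

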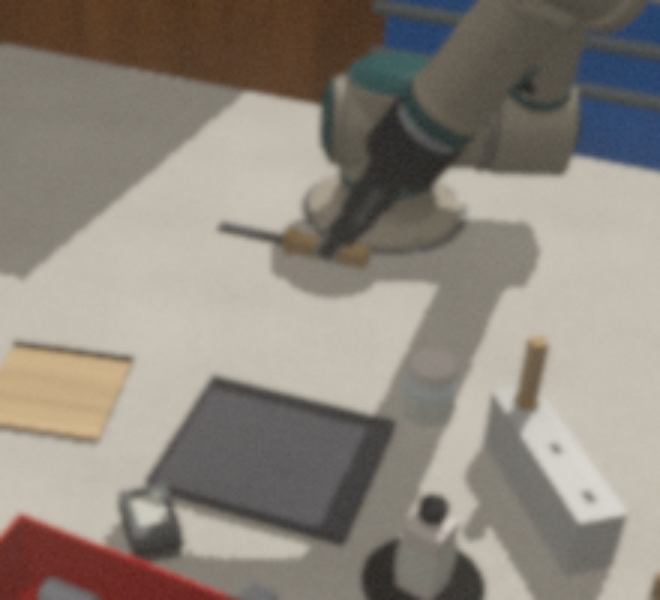

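The scene view shows the file held level at (290,245). Moving over the tray.

Call:
servo_tool:
  moves:
    - {"dp":[0.07,0.087,0.121],"delta_rot":[0,0,0],"fingers":0}
    - {"dp":[0.07,0.087,0.121],"delta_rot":[0,0,0],"fingers":0}
    - {"dp":[0.07,0.087,0.121],"delta_rot":[0,0,0],"fingers":0}
    - {"dp":[0.07,0.087,0.121],"delta_rot":[0,0,0],"fingers":0}
    - {"dp":[0.07,0.087,0.121],"delta_rot":[-0.04,0.02,0.02],"fingers":0}

```text
clock: 21.85
position: [0.5884, 0.1228, 0.1793]
ee_rot: [0.188, 0.67, 0.696, -0.176]
contact_force: [0.2, 0.1, -0.7]
width: 0.0164
gripper_force: 60.1
```

Call:
servo_tool:
  moves:
    - {"dp":[0,0,0],"delta_rot":[0,0,0],"fingers":0}
    - {"dp":[0,0,0],"delta_rot":[0,0,0],"fingers":0}

```text
clock: 22.05
position: [0.5872, 0.1227, 0.1801]
ee_rot: [0.188, 0.67, 0.696, -0.177]
contact_force: [0.8, -0.4, 0.2]
width: 0.0162
gripper_force: 60.1
```

Run:
```python
from h import *
s=readout.get_state(); print(s['position'],s['width'],s['gripper_force'])
u=np.radians(92.6); T=np.array([.544+.045,.057])+.035*np.array([np.cos(u),np.sin(u)])
plan((*T,.02),2.6,92.6+180,30,0,.066)
for n in ('top','scene'):
    im,d,W=cloud(n); P=W.reshape(-1,3); blobs(W,.09,.137,(.5,.7,-.08,.18),5)
    for y0 in np.arange(-.05,.15,.02):
        with np.errstate(invalid='ignore'): m=(abs(P[:,1]-y0)<.01)&(abs(P[:,0]-T[0])<.03)&(P[:,2]>.07)&(P[:,2]<.17)
        if m.sum()>2: print(n,y0.round(2),np.median(P[m],0).round(4),P[m,2].max().round(4))
```

```text
[0.58720123 0.12270026 0.18010976] 0.0161814305809965 60.07154703140259
TCP target [0.5859 0.1249 0.0772] rot(units) [ 0.01 -0.01 -0.07] shift now-axes [ 0.267 -0.008  0.44 ] shift target-axes [ 0.267 -0.006  0.44 ] |d| mm 103.0
c [586.2  49.5] size [144.5  39.6] long axis deg 84.7 z 114.1..135.4 med 124.5 232
top -0.03 [ 0.5936 -0.0229  0.1195] 0.123
top -0.01 [ 0.5927 -0.0104  0.1188] 0.1254
top 0.01 [0.5905 0.0099 0.1215] 0.1259
top 0.03 [0.5899 0.0303 0.1205] 0.1257
top 0.05 [0.5903 0.0517 0.1257] 0.1352
top 0.07 [0.5874 0.0705 0.1261] 0.1337
top 0.09 [0.591  0.0917 0.1354] 0.1628
top 0.11 [0.5923 0.1066 0.1621] 0.1695
c [590.2  53.3] size [154.3  36.4] long axis deg 84.2 z 111.2..134.3 med 121.6 276
scene -0.03 [ 0.5963 -0.0227  0.1191] 0.1226
scene -0.01 [ 0.5955 -0.0088  0.1201] 0.1251
scene 0.01 [0.592  0.0107 0.1197] 0.1229
scene 0.03 [0.5947 0.0304 0.1199] 0.1233
scene 0.05 [0.5965 0.0512 0.1235] 0.1308
scene 0.07 [0.5963 0.0704 0.1251] 0.1299
scene 0.09 [0.6038 0.0919 0.1339] 0.1629
scene 0.11 [0.5975 0.1068 0.1229] 0.1694
scene 0.13 [0.5935 0.1257 0.1243] 0.1286
```

Call:
servo_tool:
  moves:
    - {"dp":[0.048,0,0.08],"delta_rot":[0,0,0],"fingers":0}
    - {"dp":[0.048,0,0.08],"delta_rot":[0,0,0],"fingers":0}
    - {"dp":[0.048,0,0.08],"delta_rot":[0,0,0],"fingers":0}
    - {"dp":[0.048,0,0.08],"delta_rot":[0,0,0],"fingers":0}
    - {"dp":[0.048,0,0.08],"delta_rot":[0,0,0],"fingers":0}

```text
clock: 22.65
position: [0.5882, 0.1258, 0.0885]
ee_rot: [0.189, 0.669, 0.697, -0.175]
contact_force: [0.4, -1.0, -1.3]
width: 0.016
gripper_force: 60.1
```

Call:
servo_tool:
  moves:
    - {"dp":[0.014,0,0.02],"delta_rot":[0,0,0],"fingers":0}
    - {"dp":[0.007,0,0.012],"delta_rot":[0,0,0],"fingers":0}
    - {"dp":[0,0,0],"delta_rot":[0,0,0],"fingers":0}
    - {"dp":[0,0,0],"delta_rot":[0,0,0],"fingers":0}

```text
clock: 23.05
position: [0.5884, 0.1261, 0.0806]
ee_rot: [0.189, 0.669, 0.697, -0.176]
contact_force: [-1.7, -0.4, -0.8]
width: 0.0162
gripper_force: 60.1
```

Call:
servo_tool:
  moves:
    - {"dp":[0.008,0,0.014],"delta_rot":[0,0,0],"fingers":0}
    - {"dp":[0,0,0],"delta_rot":[0,0,0],"fingers":0}
    - {"dp":[0,0,0],"delta_rot":[0,0,0],"fingers":0}

```text
clock: 23.35
position: [0.5879, 0.1259, 0.0761]
ee_rot: [0.189, 0.669, 0.697, -0.177]
contact_force: [0.8, 0.4, -0.9]
width: 0.0163
gripper_force: 60.1
```

Call:
servo_tool:
  moves:
    - {"dp":[0,0,0],"delta_rot":[0,0,0],"fingers":0.4}
    - {"dp":[0,0,0],"delta_rot":[0,0,0],"fingers":0.4}
    - {"dp":[0,0,0],"delta_rot":[0,0,0],"fingers":0.4}
    - {"dp":[0,0,0],"delta_rot":[0,0,0],"fingers":0.4}

```text
clock: 23.75
position: [0.5879, 0.1259, 0.0761]
ee_rot: [0.189, 0.669, 0.697, -0.177]
contact_force: [-0.1, -0.1, -0.7]
width: 0.0341
gripper_force: 0.0
```

Call:
servo_tool:
  moves:
    - {"dp":[0,0,-0.1],"delta_rot":[0,0,0],"fingers":0.4}
    - {"dp":[0,0,-0.2],"delta_rot":[0,0,0],"fingers":0.4}
    - {"dp":[0,0,-0.2],"delta_rot":[0,0,0],"fingers":0.4}
    - {"dp":[0,0,-0.2],"delta_rot":[0,0,0],"fingers":0.4}
    - {"dp":[0,0,-0.2],"delta_rot":[0,0,0],"fingers":0.5}

```text
clock: 24.25
position: [0.5828, 0.2163, 0.2335]
ee_rot: [0.188, 0.669, 0.697, -0.177]
contact_force: [2.0, -0.1, -0.8]
width: 0.0428
gripper_force: 0.0
```

Run:
```python
from h import *
from kin import *
s=readout.get_state(); print(s['position'],s['width'])
im,d,W=cloud('top'); cv2.imwrite('pics/t8.png',cv2.resize(im[170:280,140:310,::-1],(680,440)))
hsv=cv2.cvtColor(im,cv2.COLOR_RGB2HSV); 
print('in tray');blobs(W,.012,.06,(.46,.64,-.04,.155),5)
print('files');blobs(W,.12,.2,(.38,.6,.22,.45),5)
print('bottle');blobs(W,.06,.125,(.56,.73,.18,.34),10)
q=np.array(s['qpos']); p,R0=pose()
R1,z=rot(38.3,128.3,60); g=np.array([.4302,.2905,.120]); G=g-z*.066
M=np.array([.5,.12,.32]); q1,_=sim(p,R0,M,R0,q); q2,_=sim(M,R0,M,R1,q1,40); q3,_=sim(M,R1,G-.08*z,R1,q2); q4,_=sim(G-.08*z,R1,G,R1,q3)
print('to M',(R0.inv().apply(M-p)/.2).round(3))
```

```text
[0.58278775 0.21627254 0.23348207] 0.04276418355741524
in tray
c [591.2  56.5] size [151.2  18.5] long axis deg -88.2 z 13.0..28.9 med 20.4 201
c [630.4  58.3] size [193.3  13.8] long axis deg -88.8 z 12.3..20.7 med 16.0 76
files
c [430.6 291.6] size [18.5 18. ] long axis deg -58.1 z 125.0..164.3 med 157.6 56
bottle
c [630.  239.9] size [11.  3.] long axis deg -26.5 z 62.6..90.4 med 71.6 11
c [654.  249.9] size [23.1  7.2] long axis deg 45.2 z 99.2..114.5 med 110.3 13
  worst 0.0 maxstep 0.016 q5 min 1.45 end [ 0.37  0.26  1.58 -0.5   1.48  0.42] rv units [0. 0. 0.]
  worst 0.0 maxstep 0.042 q5 min 1.44 end [-0.22  0.49  1.5   0.64  2.   -0.89] rv units [ 1.99 15.14 -6.62]
  worst 0.0 maxstep 0.014 q5 min 1.74 end [-0.12  0.63  1.61  0.67  1.74 -0.97] rv units [0. 0. 0.]
  worst 0.0 maxstep 0.007 q5 min 1.60 end [-0.04  0.63  1.74  0.72  1.6  -1.01] rv units [0. 0. 0.]
to M [-0.62  -0.44  -0.119]
```

View pics/t8.png

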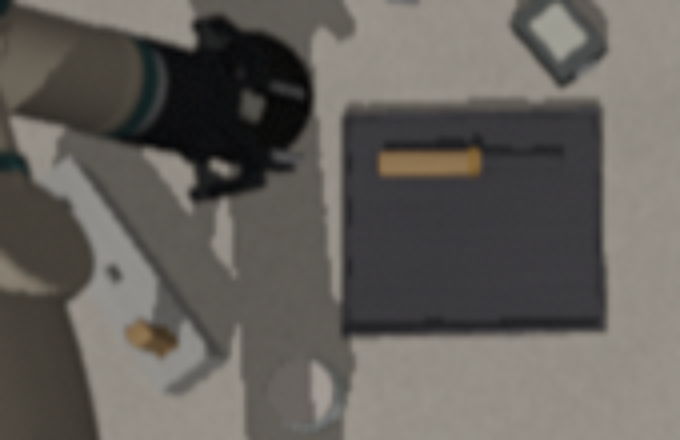

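The top crop shows file one flat in the tray at (470,160). Going for the second file.

Call:
servo_tool:
  moves:
    - {"dp":[-0.124,-0.088,-0.024],"delta_rot":[0,0,0],"fingers":0.5}
    - {"dp":[-0.124,-0.088,-0.024],"delta_rot":[0,0,0],"fingers":0.5}
    - {"dp":[-0.124,-0.088,-0.024],"delta_rot":[0,0,0],"fingers":0.5}
    - {"dp":[-0.124,-0.088,-0.024],"delta_rot":[0,0,0],"fingers":0.5}
    - {"dp":[-0.124,-0.088,-0.024],"delta_rot":[0,0,0],"fingers":0.5}

```text
clock: 24.8
position: [0.4978, 0.1156, 0.3146]
ee_rot: [0.189, 0.669, 0.697, -0.177]
contact_force: [0.2, 0.9, 0.4]
width: 0.0426
gripper_force: 0.0
```

Call:
servo_tool:
  moves:
    - {"dp":[0,0,0],"delta_rot":[0.117,0.891,-0.389],"fingers":0.5}
    - {"dp":[0,0,0],"delta_rot":[0.117,0.891,-0.389],"fingers":0.5}
    - {"dp":[0,0,0],"delta_rot":[0.117,0.891,-0.389],"fingers":0.5}
    - {"dp":[0,0,0],"delta_rot":[0.117,0.891,-0.389],"fingers":0.5}
    - {"dp":[0,0,0],"delta_rot":[0.117,0.891,-0.389],"fingers":0.5}

```text
clock: 25.3
position: [0.4985, 0.1163, 0.3145]
ee_rot: [-0.008, 0.626, 0.777, -0.061]
contact_force: [0.4, 0.3, 0.4]
width: 0.0426
gripper_force: 0.0
```

Call:
servo_tool:
  moves:
    - {"dp":[0,0,0],"delta_rot":[0.117,0.891,-0.389],"fingers":0.5}
    - {"dp":[0,0,0],"delta_rot":[0.117,0.891,-0.389],"fingers":0.5}
    - {"dp":[0,0,0],"delta_rot":[0.117,0.891,-0.389],"fingers":0.5}
    - {"dp":[0,0,0],"delta_rot":[0.117,0.891,-0.389],"fingers":0.5}
    - {"dp":[0,0,0],"delta_rot":[0.117,0.891,-0.389],"fingers":0.5}

```text
clock: 25.8
position: [0.4986, 0.1161, 0.3143]
ee_rot: [-0.203, 0.546, 0.811, 0.057]
contact_force: [0.4, 0.0, -1.0]
width: 0.0424
gripper_force: 0.0
```

Call:
servo_tool:
  moves:
    - {"dp":[0,0,0],"delta_rot":[0.117,0.891,-0.389],"fingers":0.5}
    - {"dp":[0,0,0],"delta_rot":[0.117,0.891,-0.389],"fingers":0.5}
    - {"dp":[0,0,0],"delta_rot":[0.117,0.891,-0.389],"fingers":0.5}
    - {"dp":[0,0,0],"delta_rot":[0.117,0.891,-0.389],"fingers":0.5}
    - {"dp":[0,0,0],"delta_rot":[0.117,0.891,-0.389],"fingers":0.5}

```text
clock: 26.3
position: [0.4988, 0.116, 0.3141]
ee_rot: [-0.386, 0.433, 0.796, 0.172]
contact_force: [-0.1, 0.3, -0.6]
width: 0.0432
gripper_force: 0.0
```

Call:
servo_tool:
  moves:
    - {"dp":[0,0,0],"delta_rot":[0.117,0.891,-0.389],"fingers":0.5}
    - {"dp":[0,0,0],"delta_rot":[0.117,0.891,-0.389],"fingers":0.5}
    - {"dp":[0,0,0],"delta_rot":[0,0,0],"fingers":0.5}
    - {"dp":[0,0,0],"delta_rot":[0,0,0],"fingers":0.5}

```text
clock: 26.7
position: [0.4988, 0.1162, 0.3136]
ee_rot: [-0.453, 0.382, 0.777, 0.214]
contact_force: [-0.6, 0.3, 0.7]
width: 0.0428
gripper_force: 0.0
```

Run:
```python
from h import *
s=readout.get_state(); print(s['position'],s['width'])
im,d,W=cloud('top')
print('file');blobs(W,.12,.18,(.38,.6,.22,.45),5)
print('bottle');blobs(W,.06,.125,(.56,.73,.18,.34),10)
plan((.4303,.2905,.12),38.3,128.3,60,.08,.066)
```

```text
[0.49882848 0.11623772 0.31361936] 0.04276704160125348
file
c [432.  294.3] size [20.1 12. ] long axis deg -31.5 z 149.2..162.8 med 159.3 28
bottle
c [648.7 253.6] size [41.3 40. ] long axis deg -15.7 z 61.0..116.7 med 90.4 187
TCP target [0.5087 0.1913 0.193 ] rot(units) [-0.03 -0.01 -0.12] shift now-axes [-0.391  0.278  0.529] shift target-axes [-0.394  0.271  0.531] |d| mm 143.0
```

Call:
servo_tool:
  moves:
    - {"dp":[-0.098,0.069,0.132],"delta_rot":[0,0,0],"fingers":0.5}
    - {"dp":[-0.098,0.069,0.132],"delta_rot":[0,0,0],"fingers":0.5}
    - {"dp":[-0.098,0.069,0.132],"delta_rot":[0,0,0],"fingers":0.5}
    - {"dp":[-0.098,0.069,0.132],"delta_rot":[-0.03,-0.01,-0.12],"fingers":0.5}
    - {"dp":[0,0,0],"delta_rot":[0,0,0],"fingers":0.5}

```text
clock: 27.25
position: [0.5071, 0.1928, 0.1909]
ee_rot: [-0.452, 0.377, 0.779, 0.216]
contact_force: [-0.5, 0.3, 0.5]
width: 0.0424
gripper_force: 0.0
```

Run:
```python
from h import *
s=readout.get_state(); print(s['position'],s['width'])
im,d,W=cloud('wrist')
print('file');blobs(W,.12,.17,(.38,.6,.22,.45),50)
plan((.4303,.2905,.12),38.3,128.3,60,0,.066)
```

```text
[0.50707773 0.19277339 0.19087676] 0.04244870488631569
file
c [429.3 288.8] size [18.3 18. ] long axis deg -51.9 z 121.5..161.4 med 151.2 1433
c [449.7 222.3] size [10.7  6.5] long axis deg -50.4 z 152.0..169.9 med 166.3 138
c [500.5 242.9] size [41.4 14. ] long axis deg -51.8 z 151.8..169.9 med 166.4 552
TCP target [0.4657 0.2456 0.153 ] rot(units) [-0.03 -0.02 -0.  ] shift now-axes [-0.003  0.004  0.394] shift target-axes [-0.002  0.002  0.394] |d| mm 79.0
```

Call:
servo_tool:
  moves:
    - {"dp":[0,0,0.1],"delta_rot":[0,0,0],"fingers":0.5}
    - {"dp":[0,0,0.1],"delta_rot":[0,0,0],"fingers":0.5}
    - {"dp":[0,0,0.1],"delta_rot":[0,0,0],"fingers":0.5}
    - {"dp":[0,0,0.09],"delta_rot":[0,0,0],"fingers":0.5}
    - {"dp":[0,0,0],"delta_rot":[0,0,0],"fingers":0.5}

```text
clock: 27.8
position: [0.4654, 0.2444, 0.1555]
ee_rot: [-0.451, 0.377, 0.779, 0.218]
contact_force: [-0.8, -0.1, 0.6]
width: 0.0427
gripper_force: 0.0
```

Call:
servo_tool:
  moves:
    - {"dp":[0,0,0],"delta_rot":[0,0,0],"fingers":0}
    - {"dp":[0,0,0],"delta_rot":[0,0,0],"fingers":0}
    - {"dp":[0,0,0],"delta_rot":[0,0,0],"fingers":0}
    - {"dp":[0,0,0],"delta_rot":[0,0,0],"fingers":0}
    - {"dp":[0,0,0],"delta_rot":[0,0,0],"fingers":0}
  force: 60

```text
clock: 28.3
position: [0.4676, 0.2435, 0.1553]
ee_rot: [-0.45, 0.377, 0.779, 0.219]
contact_force: [2.8, -3.8, 6.3]
width: 0.0165
gripper_force: 60.6
```

Call:
servo_tool:
  moves:
    - {"dp":[0.043,0,-0.025],"delta_rot":[0,0,0],"fingers":0}
    - {"dp":[0.086,0,-0.05],"delta_rot":[0,0,0],"fingers":0}
    - {"dp":[0.086,0,-0.05],"delta_rot":[0,0,0],"fingers":0}
    - {"dp":[0.086,0,-0.05],"delta_rot":[0,0,0],"fingers":0}
    - {"dp":[0.086,0,-0.05],"delta_rot":[0,0,0],"fingers":0}

```text
clock: 28.8
position: [0.4669, 0.2435, 0.2444]
ee_rot: [-0.45, 0.377, 0.779, 0.218]
contact_force: [-0.3, -0.5, -1.5]
width: 0.0162
gripper_force: 60.0
```

Call:
servo_tool:
  moves:
    - {"dp":[0.086,0,-0.05],"delta_rot":[0,0,0],"fingers":0}
    - {"dp":[0.086,0,-0.05],"delta_rot":[0,0,0],"fingers":0}
    - {"dp":[0.043,0,-0.025],"delta_rot":[0,0,0],"fingers":0}
    - {"dp":[0,0,0],"delta_rot":[0,0,0],"fingers":0}

```text
clock: 29.2
position: [0.4673, 0.2435, 0.2944]
ee_rot: [-0.449, 0.377, 0.78, 0.219]
contact_force: [0.3, -0.2, -0.9]
width: 0.0166
gripper_force: 60.0
```

Run:
```python
from h import *
s=readout.get_state(); print(s['position'],s['width'],s['gripper_force'],s['contact_force'])
p,r=pose(); print('to M',(r.inv().apply(np.array([.5,.12,.32])-p)/.2).round(3))
im,d,W=cloud('wrist'); T=r.inv().apply(W.reshape(-1,3)-p)*1000
m=(np.abs(T[:,1])<14)&(T[:,2]>40)&(T[:,2]<95)&(T[:,0]>15); print('pts',m.sum(),np.percentile(T[m],[5,50,95],axis=0).round(1))
```

```text
[0.46726407 0.24346349 0.29435198] 0.016592951357694122 60.021607875823975 [ 0.26211559 -0.22312238 -0.90933687]
to M [-0.182 -0.254 -0.572]
pts 2083 [[17.  -9.8 43.5]
 [31.2 -1.8 47.8]
 [37.7  5.8 54.9]]
```

Call:
servo_tool:
  moves:
    - {"dp":[-0.046,-0.064,-0.143],"delta_rot":[0,0,0],"fingers":0}
    - {"dp":[-0.046,-0.064,-0.143],"delta_rot":[0,0,0],"fingers":0}
    - {"dp":[-0.046,-0.064,-0.143],"delta_rot":[0,0,0],"fingers":0}
    - {"dp":[-0.046,-0.064,-0.143],"delta_rot":[0,0,0],"fingers":0}
    - {"dp":[0,0,0],"delta_rot":[-0.105,-0.891,0.392],"fingers":0}

```text
clock: 29.75
position: [0.5017, 0.1158, 0.3152]
ee_rot: [-0.418, 0.407, 0.788, 0.195]
contact_force: [-1.0, 0.1, -0.9]
width: 0.016
gripper_force: 60.0
```

Call:
servo_tool:
  moves:
    - {"dp":[0,0,0],"delta_rot":[-0.105,-0.891,0.392],"fingers":0}
    - {"dp":[0,0,0],"delta_rot":[-0.105,-0.891,0.392],"fingers":0}
    - {"dp":[0,0,0],"delta_rot":[-0.105,-0.891,0.392],"fingers":0}
    - {"dp":[0,0,0],"delta_rot":[-0.105,-0.891,0.392],"fingers":0}
    - {"dp":[0,0,0],"delta_rot":[-0.105,-0.891,0.392],"fingers":0}

```text
clock: 30.25
position: [0.4995, 0.1192, 0.3173]
ee_rot: [-0.239, 0.524, 0.814, 0.08]
contact_force: [-0.5, -0.0, -1.2]
width: 0.0164
gripper_force: 60.0
```

Call:
servo_tool:
  moves:
    - {"dp":[0,0,0],"delta_rot":[-0.105,-0.891,0.392],"fingers":0}
    - {"dp":[0,0,0],"delta_rot":[-0.105,-0.891,0.392],"fingers":0}
    - {"dp":[0,0,0],"delta_rot":[-0.105,-0.891,0.392],"fingers":0}
    - {"dp":[0,0,0],"delta_rot":[-0.105,-0.891,0.392],"fingers":0}
    - {"dp":[0,0,0],"delta_rot":[-0.105,-0.891,0.392],"fingers":0}

```text
clock: 30.75
position: [0.4993, 0.1194, 0.3173]
ee_rot: [-0.047, 0.611, 0.789, -0.04]
contact_force: [0.2, -0.1, -0.7]
width: 0.0162
gripper_force: 60.0
```

Call:
servo_tool:
  moves:
    - {"dp":[0,0,0],"delta_rot":[-0.105,-0.891,0.392],"fingers":0}
    - {"dp":[0,0,0],"delta_rot":[-0.105,-0.891,0.392],"fingers":0}
    - {"dp":[0,0,0],"delta_rot":[-0.105,-0.891,0.392],"fingers":0}
    - {"dp":[0,0,0],"delta_rot":[-0.105,-0.891,0.392],"fingers":0}
    - {"dp":[0,0,0],"delta_rot":[-0.105,-0.891,0.392],"fingers":0}

```text
clock: 31.25
position: [0.4992, 0.1197, 0.3173]
ee_rot: [0.149, 0.662, 0.718, -0.158]
contact_force: [-0.1, 0.1, -1.5]
width: 0.0163
gripper_force: 60.0
```

Call:
servo_tool:
  moves:
    - {"dp":[0,0,0],"delta_rot":[-0.105,-0.891,0.392],"fingers":0}
    - {"dp":[0,0,0],"delta_rot":[0,0,0],"fingers":0}
    - {"dp":[0,0,0],"delta_rot":[0,0,0],"fingers":0}

```text
clock: 31.55
position: [0.4994, 0.12, 0.3172]
ee_rot: [0.185, 0.666, 0.7, -0.179]
contact_force: [-0.1, -0.6, -0.6]
width: 0.016
gripper_force: 59.9
```

Run:
```python
from h import *
s=readout.get_state(); print(s['position'],s['width'],s['gripper_force'])
u=np.radians(92.6); T=np.array([.544-.03,.057])+.038*np.array([np.cos(u),np.sin(u)])
plan((*T,.12),2.6,92.6+180,30,0,.066)
im,d,W=cloud('top'); blobs(W,.2,.29,(.35,.6,-.08,.25),5)
print('in tray');blobs(W,.012,.06,(.46,.66,-.04,.155),5)
```

```text
[0.49940106 0.11999403 0.3171874 ] 0.01603179053212541 59.90263760089874
TCP target [0.5108 0.1279 0.1772] rot(units) [-0.03 -0.03  0.04] shift now-axes [0.38  0.062 0.589] shift target-axes [0.382 0.059 0.588] |d| mm 141.0
c [509.8  45.5] size [145.   41.8] long axis deg -79.5 z 251.6..286.8 med 263.4 353
in tray
c [591.2  56.6] size [151.4  20.6] long axis deg -86.5 z 12.9..29.5 med 20.7 205
c [630.5  58.2] size [193.2  13.8] long axis deg -88.9 z 12.1..21.7 med 15.5 83
```

Call:
servo_tool:
  moves:
    - {"dp":[0.095,0.0155,0.147],"delta_rot":[0,0,0],"fingers":0}
    - {"dp":[0.095,0.0155,0.147],"delta_rot":[0,0,0],"fingers":0}
    - {"dp":[0.095,0.0155,0.147],"delta_rot":[0,0,0],"fingers":0}
    - {"dp":[0.095,0.0155,0.147],"delta_rot":[0,0,0.04],"fingers":0}
    - {"dp":[0,0,0],"delta_rot":[0,0,0],"fingers":0}

```text
clock: 32.1
position: [0.5098, 0.1261, 0.1749]
ee_rot: [0.184, 0.668, 0.698, -0.182]
contact_force: [-0.8, -0.1, -1.0]
width: 0.0164
gripper_force: 59.9
```

Call:
servo_tool:
  moves:
    - {"dp":[0.048,0,0.082],"delta_rot":[0,0,0],"fingers":0}
    - {"dp":[0.048,0,0.082],"delta_rot":[0,0,0],"fingers":0}
    - {"dp":[0.048,0,0.082],"delta_rot":[0,0,0],"fingers":0}
    - {"dp":[0.048,0,0.082],"delta_rot":[0,0,0],"fingers":0}
    - {"dp":[0,0,0],"delta_rot":[0,0,0],"fingers":0}

```text
clock: 32.6
position: [0.5115, 0.1273, 0.1025]
ee_rot: [0.186, 0.669, 0.697, -0.179]
contact_force: [-0.7, -0.7, -0.7]
width: 0.0165
gripper_force: 59.9
```

Run:
```python
from h import *
s=readout.get_state(); print(s['position'],s['width'],s['gripper_force'])
p,r=pose(); print('down to .0765',(r.inv().apply([0,0,.0765-p[2]])/.2).round(3))
im,d,W=cloud('top'); blobs(W,.025,.06,(.44,.56,-.08,.2),5)
P=W.reshape(-1,3)
for y0 in np.arange(-.05,.15,.02):
    with np.errstate(invalid='ignore'): m=(abs(P[:,1]-y0)<.01)&(abs(P[:,0]-.512)<.03)&(P[:,2]>.02)&(P[:,2]<.07)
    if m.sum()>2: print(y0.round(2),np.median(P[m],0).round(4))
```

```text
[0.51147537 0.12725578 0.10251557] 0.01653707080676186 59.89248275756836
down to .0765 [0.065 0.    0.113]
c [521.6  53.5] size [146.1  39.6] long axis deg -79.8 z 38.1..59.1 med 47.7 222
-0.01 [ 0.5179 -0.0093  0.0428]
0.01 [0.5149 0.0087 0.0423]
0.03 [0.5154 0.0299 0.043 ]
0.05 [0.5152 0.0509 0.0467]
0.07 [0.5136 0.0701 0.0484]
0.09 [0.5146 0.092  0.0529]
0.11 [0.5159 0.1087 0.0525]
0.13 [0.5179 0.123  0.0504]
```

Call:
servo_tool:
  moves:
    - {"dp":[0.031,0,0.055],"delta_rot":[0,0,0],"fingers":0}
    - {"dp":[0.02,0,0.035],"delta_rot":[0,0,0],"fingers":0}
    - {"dp":[0.01,0,0.019],"delta_rot":[0,0,0],"fingers":0}
    - {"dp":[0,0,0],"delta_rot":[0,0,0],"fingers":0}
    - {"dp":[0,0,0],"delta_rot":[0,0,0],"fingers":0}

```text
clock: 33.15
position: [0.5117, 0.1277, 0.0777]
ee_rot: [0.187, 0.668, 0.698, -0.178]
contact_force: [0.6, -0.7, -0.1]
width: 0.0164
gripper_force: 59.9
```

Call:
servo_tool:
  moves:
    - {"dp":[0,0,0],"delta_rot":[0,0,0],"fingers":0.4}
    - {"dp":[0,0,0],"delta_rot":[0,0,0],"fingers":0.4}
    - {"dp":[0,0,0],"delta_rot":[0,0,0],"fingers":0.4}
    - {"dp":[0,0,0],"delta_rot":[0,0,0],"fingers":0.4}

```text
clock: 33.55
position: [0.5117, 0.1277, 0.0778]
ee_rot: [0.187, 0.669, 0.697, -0.178]
contact_force: [0.3, -0.3, 0.3]
width: 0.034
gripper_force: 0.0
```

Call:
servo_tool:
  moves:
    - {"dp":[0,0,-0.1],"delta_rot":[0,0,0],"fingers":0.4}
    - {"dp":[0,0,-0.2],"delta_rot":[0,0,0],"fingers":0.4}
    - {"dp":[0,0,-0.2],"delta_rot":[0,0,0],"fingers":0.4}
    - {"dp":[0,0,-0.2],"delta_rot":[0,0,0],"fingers":0.4}
    - {"dp":[0,0,-0.2],"delta_rot":[0,0,0],"fingers":0.5}

```text
clock: 34.05
position: [0.5074, 0.218, 0.2352]
ee_rot: [0.186, 0.669, 0.698, -0.178]
contact_force: [0.2, -0.6, 0.0]
width: 0.0422
gripper_force: 0.0
```

Run:
```python
from h import *
s=readout.get_state(); print(s['position'],s['qpos'])
im,d,W=cloud('top')
print('in tray');blobs(W,.012,.06,(.46,.66,-.05,.16),5)
print('cases');blobs(W,.022,.08,(.45,.74,-.5,-.1));blobs(W,.022,.08,(.64,.74,-.12,.08));blobs(W,.06,.125,(.56,.73,.18,.34),10)
m=np.zeros((420,560),bool); m[195:258,305:375]=1; hsv=cv2.cvtColor(im,cv2.COLOR_RGB2HSV)
print('board'); blobs(W[m&((hsv[...,1]>60)|(hsv[...,2]<60))],-.005,.015,(.4,.7,-.4,-.1),100)
print('strip'); blobs(W[m&(hsv[...,2]<60)],-.005,.03,(.4,.7,-.4,-.1),10)
```

```text
[0.50735157 0.21800644 0.23518436] [ 0.51507593  0.41491778  1.57021815 -0.46511181  1.4285028   0.60383075]
in tray
c [496.3 155.3] size [69.9  9.3] long axis deg 0.1 z 12.6..20.7 med 16.3 21
c [514.1  57.8] size [150.2  19.6] long axis deg 90.0 z 13.2..27.8 med 20.4 222
c [626.8  27.9] size [200.3  76.2] long axis deg 67.5 z 12.6..22.1 med 16.5 104
c [590.9  53.6] size [159.1  21.1] long axis deg 89.8 z 13.3..28.7 med 20.8 204
c [629.8 151.3] size [13.6  4.5] long axis deg -85.8 z 12.0..19.2 med 14.9 9
cases
c [ 543.1 -417.3] size [72.6 53.1] long axis deg 6.0 z 24.0..46.9 med 38.8 353
c [700.  -14.5] size [73.5 52. ] long axis deg 39.9 z 24.7..46.9 med 39.1 328
c [648.7 253.9] size [41.2 40.6] long axis deg 75.1 z 62.7..116.3 med 89.5 187
board
c [ 540.6 -218.9] size [149.7 149.4] long axis deg -78.1 z 1.1..13.9 med 7.6 1906
strip
c [ 474.5 -231.7] size [143.1   5.7] long axis deg -78.0 z 1.6..14.1 med 9.1 76
```

Both files lie in the tray. Next are the cases, starting with the one at (543,-417).

Run:
```python
from h import *
from kin import *
s=readout.get_state(); q=np.array(s['qpos']); p,R0=pose()
R1,z=rot(2.6,0,0); R2,z=rot(-84,0,0); G=np.array([.543,-.417,.25])
q1,_=sim(p,R0,p+[0,0,.02],R1,q); q2,_=sim(p,R1,G,R1,q1); q3,_=sim(G,R1,G,R2,q2)
print('A tilt',((R0.inv()*R1).as_rotvec()/.1).round(3)); print('B shift',(R1.inv().apply(G-p)/.2).round(3))
for g,y in (((.7,-.0145),-50),((.5405,-.219),-78)):
    R,_=rot(y,0,0)
    for zz in (.25,.1): print(g,y,[ (a.round(2),round(b,4)) for a,b in [ik(np.array([*g,zz]),R,q3)]])
```

```text
worst 0.0 maxstep 0.026 q5 min 1.25 end [ 0.28  0.28  1.62 -0.    1.25  0.24] rv units [ 0.11  5.16 -0.03]
  worst 0.0 maxstep 0.062 q5 min 1.19 end [-0.76  0.47  1.33  0.    1.34 -0.8 ] rv units [0. 0. 0.]
  worst 0.0 maxstep 0.076 q5 min 1.34 end [-0.76  0.47  1.33  0.    1.34  0.71] rv units [ 0.    0.   15.11]
A tilt [ 0.108  5.161 -0.035]
B shift [-3.197  0.021 -0.046]
(0.7, -0.0145) -50 [(array([-0.12,  0.49,  1.29,  0.  ,  1.35,  0.75]), np.float64(0.0))]
(0.7, -0.0145) -50 [(array([-0.12,  0.61,  1.48, -0.  ,  1.05,  0.75]), np.float64(0.0))]
(0.5405, -0.219) -78 [(array([-0.5 ,  0.32,  1.57, -0.  ,  1.24,  0.86]), np.float64(0.0))]
(0.5405, -0.219) -78 [(array([-0.5 ,  0.47,  1.77, -0.  ,  0.91,  0.86]), np.float64(0.0))]
```

Call:
servo_tool:
  moves:
    - {"dp":[0,0,0],"delta_rot":[0.018,0.86,0],"fingers":0.5}
    - {"dp":[0,0,0],"delta_rot":[0.018,0.86,0],"fingers":0.5}
    - {"dp":[0,0,0],"delta_rot":[0.018,0.86,0],"fingers":0.5}
    - {"dp":[0,0,0],"delta_rot":[0.018,0.86,0],"fingers":0.5}
    - {"dp":[0,0,0],"delta_rot":[0.018,0.86,0],"fingers":0.5}

```text
clock: 34.6
position: [0.5076, 0.2173, 0.2338]
ee_rot: [0.029, 0.692, 0.721, -0.033]
contact_force: [0.0, -0.7, -0.2]
width: 0.0428
gripper_force: 0.0
```

Call:
servo_tool:
  moves:
    - {"dp":[0,0,0],"delta_rot":[0.018,0.86,0],"fingers":0.5}
    - {"dp":[-0.1,0,0],"delta_rot":[0,0,0],"fingers":0.5}
    - {"dp":[-0.2,0,0],"delta_rot":[0,0,0],"fingers":0.5}
    - {"dp":[-0.2,0,0],"delta_rot":[0,0,0],"fingers":0.5}
    - {"dp":[-0.2,0,0],"delta_rot":[0,0,0],"fingers":0.5}

```text
clock: 35.1
position: [0.5129, 0.076, 0.2344]
ee_rot: [-0.001, 0.693, 0.721, -0.006]
contact_force: [0.8, -0.0, -0.4]
width: 0.0427
gripper_force: 0.0
```

Call:
servo_tool:
  moves:
    - {"dp":[-0.2,0,0],"delta_rot":[0,0,0],"fingers":1}
    - {"dp":[-0.2,0,0],"delta_rot":[0,0,0],"fingers":1}
    - {"dp":[-0.2,0,0],"delta_rot":[0,0,0],"fingers":1}
    - {"dp":[-0.2,0,0],"delta_rot":[0,0,0],"fingers":1}
    - {"dp":[-0.2,0,0],"delta_rot":[0,0,0],"fingers":1}

```text
clock: 35.6
position: [0.5208, -0.1241, 0.2356]
ee_rot: [-0.001, 0.693, 0.721, -0.006]
contact_force: [-0.2, -0.3, -0.0]
width: 0.0857
gripper_force: 0.0
```

Call:
servo_tool:
  moves:
    - {"dp":[-0.2,0,0],"delta_rot":[0,0,0],"fingers":1}
    - {"dp":[-0.2,0,0],"delta_rot":[0,0,0],"fingers":1}
    - {"dp":[-0.2,0,0],"delta_rot":[0,0,0],"fingers":1}
    - {"dp":[-0.2,0,0],"delta_rot":[0,0,0],"fingers":1}
    - {"dp":[-0.2,0,0],"delta_rot":[0,0,0],"fingers":1}

```text
clock: 36.1
position: [0.5287, -0.3239, 0.2367]
ee_rot: [-0.001, 0.693, 0.721, -0.006]
contact_force: [1.3, 1.1, 0.6]
width: 0.0854
gripper_force: 0.0
```

Call:
servo_tool:
  moves:
    - {"dp":[-0.2,0,0],"delta_rot":[0,0,0],"fingers":1}
    - {"dp":[-0.1,0,0],"delta_rot":[0,0,1],"fingers":1}
    - {"dp":[0,0,0],"delta_rot":[0,0,1],"fingers":1}
    - {"dp":[0,0,0],"delta_rot":[0,0,1],"fingers":1}
    - {"dp":[0,0,0],"delta_rot":[0,0,1],"fingers":1}

```text
clock: 36.6
position: [0.5311, -0.3826, 0.2366]
ee_rot: [-0.001, 0.824, 0.567, -0.006]
contact_force: [1.3, 0.8, -0.6]
width: 0.0852
gripper_force: 0.0
```

Call:
servo_tool:
  moves:
    - {"dp":[0,0,0],"delta_rot":[0,0,1],"fingers":1}
    - {"dp":[0,0,0],"delta_rot":[0,0,1],"fingers":1}
    - {"dp":[0,0,0],"delta_rot":[0,0,1],"fingers":1}
    - {"dp":[0,0,0],"delta_rot":[0,0,1],"fingers":1}
    - {"dp":[0,0,0],"delta_rot":[0,0,1],"fingers":1}

```text
clock: 37.1
position: [0.5312, -0.3821, 0.2368]
ee_rot: [0.001, 0.938, 0.346, -0.006]
contact_force: [0.0, 0.2, 0.0]
width: 0.0853
gripper_force: 0.0
```

Call:
servo_tool:
  moves:
    - {"dp":[0,0,0],"delta_rot":[0,0,1],"fingers":1}
    - {"dp":[0,0,0],"delta_rot":[0,0,1],"fingers":1}
    - {"dp":[0,0,0],"delta_rot":[0,0,1],"fingers":1}
    - {"dp":[0,0,0],"delta_rot":[0,0,1],"fingers":1}
    - {"dp":[0,0,0],"delta_rot":[0,0,1],"fingers":1}

```text
clock: 37.6
position: [0.5312, -0.3821, 0.2368]
ee_rot: [0.002, 0.995, 0.103, -0.005]
contact_force: [0.8, -1.0, 0.0]
width: 0.0853
gripper_force: 0.0
```

Run:
```python
from h import *
s=readout.get_state(); print(s['position'],s['ee_rot'],s['qpos'])
im,d,W=cloud('wrist','pics/w9.png')
print('case');blobs(W,.028,.06,(.44,.64,-.5,-.34),50)
print('case top');blobs(W,.036,.045,(.44,.64,-.5,-.34),50)
hsv=cv2.cvtColor(im,cv2.COLOR_RGB2HSV)
print('board'); blobs(W[hsv[...,1]>60],-.003,.02,(.4,.7,-.36,-.1),200)
im,d,W=cloud('top');print('top');blobs(W,.022,.08,(.45,.66,-.5,-.34))
print('bottle etc');blobs(W,.06,.125,(.56,.73,.18,.34),10);blobs(W,.022,.08,(.64,.74,-.12,.08))
```

```text
[ 0.53122129 -0.38208546  0.23683994] [ 0.00248629  0.99466234  0.10301144 -0.00541124] [-0.72470907  0.43624489  1.42588164 -0.01182021  1.28314347  0.64306888]
case
c [ 540.8 -420.7] size [72.1 50.5] long axis deg 6.5 z 31.6..42.4 med 40.8 4042
case top
c [ 539.6 -420.8] size [69.7 50.4] long axis deg 6.5 z 38.4..42.4 med 40.9 3891
board
c [ 538.9 -220. ] size [154.3 150.2] long axis deg -77.9 z 7.3..10.7 med 9.2 22895
top
c [ 528.7 -418.1] size [50.6 44.9] long axis deg -84.4 z 23.8..45.3 med 39.0 175
bottle etc
c [648.4 253.4] size [39.7 39.6] long axis deg -15.2 z 63.0..116.8 med 90.2 183
c [699.7 -14. ] size [72.3 51.3] long axis deg 40.1 z 23.8..45.5 med 39.4 329
```

Run:
```python
from h import *
for z in (.1,.026): plan((.5413,-.419,z),-83.5,0,0)
```

```text
TCP target [ 0.5413 -0.419   0.1539] rot(units) [0.04 0.11 0.97] shift now-axes [0.015 0.189 0.416] shift target-axes [0.029 0.189 0.415] |d| mm 91.0
TCP target [ 0.5413 -0.419   0.0799] rot(units) [0.04 0.11 0.97] shift now-axes [0.019 0.188 0.785] shift target-axes [0.029 0.189 0.785] |d| mm 162.0
```

Call:
servo_tool:
  moves:
    - {"dp":[0,0,0],"delta_rot":[0.04,0.11,0.97],"fingers":1}
    - {"dp":[0.01,0.063,0.1],"delta_rot":[0,0,0],"fingers":1}
    - {"dp":[0.01,0.063,0.15],"delta_rot":[0,0,0],"fingers":1}
    - {"dp":[0.009,0.063,0.165],"delta_rot":[0,0,0],"fingers":1}
    - {"dp":[0,0,0],"delta_rot":[0,0,0],"fingers":1}

```text
clock: 38.2
position: [0.5396, -0.4185, 0.1491]
ee_rot: [-0.003, 0.998, 0.057, -0.003]
contact_force: [-0.4, 0.8, -1.2]
width: 0.0853
gripper_force: 0.0
```

Call:
servo_tool:
  moves:
    - {"dp":[0,0,0.12],"delta_rot":[0,0,0],"fingers":1}
    - {"dp":[0,0,0.12],"delta_rot":[0,0,0],"fingers":1}
    - {"dp":[0,0,0.12],"delta_rot":[0,0,0],"fingers":1}
    - {"dp":[0,0,0],"delta_rot":[0,0,0],"fingers":1}
    - {"dp":[0,0,0],"delta_rot":[0,0,0],"fingers":1}

```text
clock: 38.7
position: [0.5421, -0.4191, 0.0834]
ee_rot: [0.001, 0.998, 0.057, 0.001]
contact_force: [-0.1, -0.8, -0.5]
width: 0.0855
gripper_force: 0.0
```

Call:
servo_tool:
  moves:
    - {"dp":[0,0,0],"delta_rot":[0,0,0],"fingers":0}
    - {"dp":[0,0,0],"delta_rot":[0,0,0],"fingers":0}
    - {"dp":[0,0,0],"delta_rot":[0,0,0],"fingers":0}
    - {"dp":[0,0,0],"delta_rot":[0,0,0],"fingers":0}
    - {"dp":[0,0,0],"delta_rot":[0,0,0],"fingers":0}
  force: 60

```text
clock: 39.2
position: [0.5425, -0.4197, 0.0842]
ee_rot: [0.001, 0.998, 0.057, 0.001]
contact_force: [-0.1, -0.3, 6.5]
width: 0.049
gripper_force: 64.5
```

Call:
servo_tool:
  moves:
    - {"dp":[0,0,-0.1],"delta_rot":[0,0,0],"fingers":0}
    - {"dp":[0,0,-0.2],"delta_rot":[0,0,0],"fingers":0}
    - {"dp":[0,0,-0.2],"delta_rot":[0,0,0],"fingers":0}
    - {"dp":[0,0,0],"delta_rot":[0,0,0],"fingers":0}
    - {"dp":[0,0,0],"delta_rot":[0,0,0],"fingers":0}

```text
clock: 39.7
position: [0.5418, -0.4192, 0.1833]
ee_rot: [0.001, 0.998, 0.057, 0.001]
contact_force: [-1.1, 0.3, -1.7]
width: 0.0488
gripper_force: 63.8
```

Run:
```python
from h import *
s=readout.get_state(); print(s['position'],s['ee_rot'],s['width'],s['gripper_force'],s['contact_force'])
im,d,W=cloud('wrist')
z0=s['position'][2]-.054
print('held');blobs(W,z0-.01,z0+.03,(.44,.64,-.53,-.34),50)
hsv=cv2.cvtColor(im,cv2.COLOR_RGB2HSV)
print('board'); blobs(W[hsv[...,1]>60],-.003,.02,(.4,.7,-.36,-.1),200)
plan((.540,-.2193,.08),-78,0,0)
```

```text
[ 0.54179232 -0.4191974   0.18334342] [0.00104055 0.99838518 0.05678731 0.00107212] 0.04881386081152095 63.79547953605652 [-1.07830236  0.33905413 -1.65331036]
held
c [ 541.8 -421.6] size [85.7 85.4] long axis deg -42.1 z 122.2..156.7 med 140.0 19794
board
c [ 540.1 -228.1] size [150.  139.2] long axis deg 11.8 z 7.2..10.6 med 9.2 21977
TCP target [ 0.54   -0.2193  0.1339] rot(units) [-0.    0.   -0.96] shift now-axes [ 0.108 -0.99   0.239] shift target-axes [ 0.202 -0.976  0.239] |d| mm 205.0
```

Call:
servo_tool:
  moves:
    - {"dp":[0,0,0],"delta_rot":[0,0,-0.96],"fingers":0}
    - {"dp":[0.05,-0.244,0],"delta_rot":[0,0,0],"fingers":0}
    - {"dp":[0.05,-0.244,0],"delta_rot":[0,0,0],"fingers":0}
    - {"dp":[0.05,-0.244,0],"delta_rot":[0,0,0],"fingers":0}
    - {"dp":[0.05,-0.244,0],"delta_rot":[0,0,0],"fingers":0}

```text
clock: 40.25
position: [0.5386, -0.2175, 0.1797]
ee_rot: [-0.001, 0.995, 0.104, -0.002]
contact_force: [1.9, 0.4, -2.1]
width: 0.0498
gripper_force: 63.7
```

Call:
servo_tool:
  moves:
    - {"dp":[0,0,0],"delta_rot":[0,0,0],"fingers":0}
    - {"dp":[0,0,0.1],"delta_rot":[0,0,0],"fingers":0}
    - {"dp":[0,0,0.1],"delta_rot":[0,0,0],"fingers":0}
    - {"dp":[0,0,0],"delta_rot":[0,0,0],"fingers":0}
    - {"dp":[0,0,0],"delta_rot":[0,0,0],"fingers":0}

```text
clock: 40.75
position: [0.5396, -0.2199, 0.1408]
ee_rot: [-0.001, 0.995, 0.104, -0.001]
contact_force: [0.7, -0.3, -0.9]
width: 0.049
gripper_force: 63.6
```

Run:
```python
from h import *
s=readout.get_state(); print(s['position'],s['ee_rot'],s['width'],s['gripper_force'],s['contact_force'])
plan((.540,-.2193,.0385),-78,0,0)
for n in ('wrist','top','scene'):
    im,d,W=cloud(n,'pics/x_%s.png'%n); hsv=cv2.cvtColor(im,cv2.COLOR_RGB2HSV)
    print(n); blobs(W[(hsv[...,1]>60)],-.003,.02,(.4,.7,-.36,-.1),100); blobs(W,.08,.093,(.4,.7,-.36,-.1),20)
```

```text
[ 0.5395656  -0.21993157  0.14080812] [-5.31610258e-04  9.94529803e-01  1.04447304e-01 -9.74417052e-04] 0.04900829620097467 63.64351272583008 [ 0.71523064 -0.30909588 -0.90023843]
TCP target [ 0.54   -0.2193  0.0924] rot(units) [-0.01  0.02 -0.  ] shift now-axes [ 0.003 -0.002  0.242] shift target-axes [ 0.003 -0.003  0.242] |d| mm 48.0
wrist
c [ 545.3 -221.9] size [151.4 135.6] long axis deg -77.9 z 7.4..10.2 med 8.8 25308
c [ 540.3 -188.2] size [13.7  3.4] long axis deg -47.2 z 80.3..92.8 med 87.5 307
c [ 553.5 -250.8] size [13.1  3.3] long axis deg 74.0 z 80.6..92.8 med 87.4 296
c [ 571.4 -213.3] size [49.9  4.3] long axis deg -78.1 z 80.2..92.8 med 85.7 1413
top
c [ 508.1 -240.1] size [120.1  75.3] long axis deg -79.4 z 2.0..14.8 med 7.7 382
c [ 576.2 -163.2] size [55.6 55.2] long axis deg 13.0 z 0.7..14.1 med 7.5 166
scene
c [ 543.8 -219.4] size [150.1 147.5] long axis deg -76.8 z 2.1..10.3 med 6.8 1029
c [ 561.  -202.2] size [73.2 30.6] long axis deg -47.0 z 80.4..92.4 med 85.9 71
```

Call:
servo_tool:
  moves:
    - {"dp":[0.003,-0.003,0.1],"delta_rot":[0,0,0],"fingers":0}
    - {"dp":[0,0,0.09],"delta_rot":[0,0,0],"fingers":0}
    - {"dp":[0,0,0.03],"delta_rot":[0,0,0],"fingers":0}
    - {"dp":[0,0,0.015],"delta_rot":[0,0,0],"fingers":0}
    - {"dp":[0,0,0],"delta_rot":[0,0,0],"fingers":0}

```text
clock: 41.4
position: [0.541, -0.2194, 0.0955]
ee_rot: [0.001, 0.995, 0.105, 0.001]
contact_force: [0.2, 0.1, -2.3]
width: 0.0494
gripper_force: 63.8
```

Call:
servo_tool:
  moves:
    - {"dp":[0,0,0.006],"delta_rot":[0,0,0],"fingers":0}
    - {"dp":[0,0,0],"delta_rot":[0,0,0],"fingers":0}
    - {"dp":[0,0,0],"delta_rot":[0,0,0],"fingers":0}

```text
clock: 41.7
position: [0.541, -0.2193, 0.0944]
ee_rot: [0.001, 0.995, 0.105, 0.001]
contact_force: [-0.6, -0.6, -1.5]
width: 0.049
gripper_force: 63.8
```

Call:
servo_tool:
  moves:
    - {"dp":[0,0,0.009],"delta_rot":[0,0,0],"fingers":0}
    - {"dp":[0,0,0],"delta_rot":[0,0,0],"fingers":0}
    - {"dp":[0,0,0],"delta_rot":[0,0,0],"fingers":0}

```text
clock: 42.0
position: [0.5409, -0.2192, 0.0922]
ee_rot: [0.0, 0.995, 0.105, 0.001]
contact_force: [-0.3, -0.1, -0.5]
width: 0.0489
gripper_force: 63.9
```

Call:
servo_tool:
  moves:
    - {"dp":[0,0,0.003],"delta_rot":[0,0,0],"fingers":0}
    - {"dp":[0,0,0],"delta_rot":[0,0,0],"fingers":0}
    - {"dp":[0,0,0],"delta_rot":[0,0,0],"fingers":0}

```text
clock: 42.3
position: [0.5409, -0.2192, 0.0921]
ee_rot: [0.001, 0.995, 0.105, 0.001]
contact_force: [-1.7, 1.9, 5.7]
width: 0.0489
gripper_force: 64.6
```

Call:
servo_tool:
  moves:
    - {"dp":[0,0,0],"delta_rot":[0,0,0],"fingers":1}
    - {"dp":[0,0,0],"delta_rot":[0,0,0],"fingers":1}
    - {"dp":[0,0,0],"delta_rot":[0,0,0],"fingers":1}
    - {"dp":[0,0,0],"delta_rot":[0,0,0],"fingers":1}
    - {"dp":[0,0,0],"delta_rot":[0,0,0],"fingers":1}

```text
clock: 42.8
position: [0.5407, -0.2192, 0.0913]
ee_rot: [0.0, 0.995, 0.105, 0.0]
contact_force: [0.2, 0.1, 0.4]
width: 0.0851
gripper_force: 0.0
```

Call:
servo_tool:
  moves:
    - {"dp":[0,0,-0.1],"delta_rot":[0,0,0],"fingers":1}
    - {"dp":[0,0,-0.2],"delta_rot":[0,0,0],"fingers":1}
    - {"dp":[0,0,-0.2],"delta_rot":[0,0,0],"fingers":1}
    - {"dp":[0,0,-0.2],"delta_rot":[0,0,0],"fingers":1}
    - {"dp":[0,0,-0.1],"delta_rot":[0,0,0],"fingers":1}

```text
clock: 43.3
position: [0.5417, -0.2197, 0.2555]
ee_rot: [0.002, 0.995, 0.105, 0.003]
contact_force: [-0.3, 0.7, -0.6]
width: 0.0855
gripper_force: 0.0
```

Call:
servo_tool:
  moves:
    - {"dp":[0,0,0],"delta_rot":[0,0,0],"fingers":1}

```text
clock: 43.4
position: [0.5421, -0.2199, 0.2553]
ee_rot: [0.003, 0.995, 0.105, 0.004]
contact_force: [0.9, 0.7, 0.3]
width: 0.0855
gripper_force: 0.0
```

Run:
```python
from h import *
s=readout.get_state(); print(s['position'],s['ee_rot'])
for n in ('wrist','top'):
    im,d,W=cloud(n); hsv=cv2.cvtColor(im,cv2.COLOR_RGB2HSV)
    print(n); blobs(W[(hsv[...,1]>60)],-.003,.02,(.4,.7,-.36,-.1),100); blobs(W,.044,.056,(.4,.7,-.36,-.1),20);blobs(W,.03,.056,(.4,.7,-.36,-.1),20)
print('B');blobs(W,.022,.08,(.6,.76,-.12,.1)); print('bottle');blobs(W,.06,.125,(.56,.73,.18,.34),10)
plan((.6985,-.0155,.196),-50,0,0)
```

```text
[ 0.54211496 -0.21987245  0.25529359] [0.00258013 0.99450315 0.10461253 0.00361298]
wrist
c [ 538.5 -222.1] size [149.2 148. ] long axis deg -78.0 z 7.4..10.4 med 8.9 13319
c [ 538.3 -220.5] size [69.3 50.2] long axis deg 12.0 z 46.6..50.4 med 48.9 3541
c [ 539.5 -219.8] size [71.8 51.2] long axis deg 11.7 z 34.3..50.4 med 48.9 3772
top
c [ 509.5 -228.9] size [144.1  89.1] long axis deg -85.3 z 1.6..14.5 med 7.9 658
c [ 583.5 -148.5] size [70.8 38.5] long axis deg -27.8 z 1.1..13.7 med 7.2 143
c [ 530.3 -219.7] size [49.8 48.5] long axis deg -77.9 z 44.5..53.6 med 48.4 194
c [ 529.6 -219.5] size [51. 49.] long axis deg -79.3 z 33.4..53.3 med 47.7 237
B
c [699.8 -13.7] size [72.3 50.6] long axis deg 39.8 z 25.6..45.8 med 39.2 330
bottle
c [648.7 253.6] size [40.8 39. ] long axis deg -14.7 z 64.1..116.4 med 89.6 182
TCP target [ 0.6985 -0.0155  0.2499] rot(units) [ 0.01 -0.   -4.89] shift now-axes [ 0.985 -0.83   0.007] shift target-axes [ 1.26  -0.271  0.007] |d| mm 258.0
```

Call:
servo_tool:
  moves:
    - {"dp":[0.141,-0.1185,0],"delta_rot":[0,0,0],"fingers":1}
    - {"dp":[0.141,-0.1185,0],"delta_rot":[0,0,0],"fingers":1}
    - {"dp":[0.141,-0.1185,0],"delta_rot":[0,0,0],"fingers":1}
    - {"dp":[0.141,-0.1185,0],"delta_rot":[0,0,0],"fingers":1}
    - {"dp":[0.141,-0.1185,0],"delta_rot":[0,0,0],"fingers":1}

```text
clock: 44.0
position: [0.6537, -0.0724, 0.2487]
ee_rot: [-0.0, 0.995, 0.105, -0.002]
contact_force: [1.1, -1.0, 0.3]
width: 0.0855
gripper_force: 0.0
```

Call:
servo_tool:
  moves:
    - {"dp":[0.141,-0.1185,0],"delta_rot":[0,0,0],"fingers":1}
    - {"dp":[0.141,-0.1185,0],"delta_rot":[0,0,0],"fingers":1}
    - {"dp":[0,0,0],"delta_rot":[0,0,-1],"fingers":1}
    - {"dp":[0,0,0],"delta_rot":[0,0,-1],"fingers":1}
    - {"dp":[0,0,0],"delta_rot":[0,0,-1],"fingers":1}

```text
clock: 44.5
position: [0.6984, -0.015, 0.2481]
ee_rot: [-0.001, 0.967, 0.254, -0.002]
contact_force: [-0.5, -0.2, 0.1]
width: 0.0852
gripper_force: 0.0
```

Call:
servo_tool:
  moves:
    - {"dp":[0,0,0],"delta_rot":[0,0,-1],"fingers":1}
    - {"dp":[0,0,0],"delta_rot":[0,0,-0.89],"fingers":1}
    - {"dp":[0,0,0],"delta_rot":[0,0,0],"fingers":1}
    - {"dp":[0,0,0],"delta_rot":[0,0,0],"fingers":1}

```text
clock: 44.9
position: [0.6986, -0.0157, 0.2495]
ee_rot: [-0.0, 0.94, 0.341, -0.001]
contact_force: [-0.1, -0.2, -0.3]
width: 0.0853
gripper_force: 0.0
```

Run:
```python
from h import *
s=readout.get_state(); print(s['position'],s['ee_rot'])
im,d,W=cloud('wrist'); print('B');blobs(W,.034,.05,(.6,.8,-.12,.1),50);blobs(W,.022,.05,(.6,.8,-.12,.1),50)
im,d,W=cloud('top'); print('A');blobs(W,.03,.06,(.45,.62,-.3,-.15))
plan((.6988,-.0155,.026),-50,0,0)
```

```text
[ 0.69860831 -0.01567667  0.24952672] [-3.59137985e-04  9.39935832e-01  3.41348952e-01 -1.18127896e-03]
B
c [698.8 -16.4] size [69.5 50. ] long axis deg 40.6 z 38.2..42.4 med 40.9 3588
c [699.  -15.9] size [70.5 51.1] long axis deg 40.6 z 25.3..42.4 med 40.8 3746
A
c [ 540.9 -217.5] size [73.6 51.5] long axis deg 11.5 z 32.2..53.6 med 47.4 345
TCP target [ 0.6988 -0.0155  0.0799] rot(units) [-0.    0.01 -0.01] shift now-axes [ 0.001 -0.001  0.853] shift target-axes [ 0.    -0.001  0.853] |d| mm 171.0
```

Call:
servo_tool:
  moves:
    - {"dp":[0,0,0.17],"delta_rot":[0,0,-0.1],"fingers":1}
    - {"dp":[0,0,0.17],"delta_rot":[0,0,0],"fingers":1}
    - {"dp":[0,0,0.17],"delta_rot":[0,0,0],"fingers":1}
    - {"dp":[0,0,0.17],"delta_rot":[0,0,0],"fingers":1}
    - {"dp":[0,0,0.1],"delta_rot":[0,0,0],"fingers":1}

```text
clock: 45.5
position: [0.6977, -0.0157, 0.0922]
ee_rot: [-0.001, 0.938, 0.346, -0.002]
contact_force: [0.8, -0.2, 0.1]
width: 0.0853
gripper_force: 0.0
```

Call:
servo_tool:
  moves:
    - {"dp":[0,0,0.055],"delta_rot":[0,0,0],"fingers":1}
    - {"dp":[0,0,0],"delta_rot":[0,0,0],"fingers":1}
    - {"dp":[0,0,0],"delta_rot":[0,0,0],"fingers":1}

```text
clock: 45.8
position: [0.7, -0.0159, 0.0854]
ee_rot: [0.001, 0.938, 0.347, 0.001]
contact_force: [-0.2, 1.0, -0.6]
width: 0.0855
gripper_force: 0.0
```

Call:
servo_tool:
  moves:
    - {"dp":[0,0,0],"delta_rot":[0,0,0],"fingers":0}
    - {"dp":[0,0,0],"delta_rot":[0,0,0],"fingers":0}
    - {"dp":[0,0,0],"delta_rot":[0,0,0],"fingers":0}
    - {"dp":[0,0,0],"delta_rot":[0,0,0],"fingers":0}
    - {"dp":[0,0,0],"delta_rot":[0,0,0],"fingers":0}
  force: 60

```text
clock: 46.3
position: [0.7001, -0.0159, 0.0861]
ee_rot: [0.001, 0.938, 0.347, 0.001]
contact_force: [0.2, 0.3, 5.8]
width: 0.049
gripper_force: 65.1
```

Call:
servo_tool:
  moves:
    - {"dp":[0,0,-0.1],"delta_rot":[0,0,0],"fingers":0}
    - {"dp":[0,0,-0.2],"delta_rot":[0,0,0],"fingers":0}
    - {"dp":[0,0,-0.2],"delta_rot":[0,0,0],"fingers":0}
    - {"dp":[0,0,-0.1],"delta_rot":[0,0,0],"fingers":0}
    - {"dp":[0,0,0],"delta_rot":[0,0,0],"fingers":0}

```text
clock: 46.8
position: [0.7008, -0.0159, 0.2083]
ee_rot: [0.002, 0.938, 0.347, 0.003]
contact_force: [0.7, 0.4, -2.4]
width: 0.0486
gripper_force: 64.4
```

Run:
```python
from h import *
s=readout.get_state(); print(s['position'],s['ee_rot'],s['width'],s['gripper_force'],s['contact_force'])
plan((.5391,-.2196,.146),-78,0,0)
im,d,W=cloud('top'); print('A');blobs(W,.03,.06,(.45,.62,-.3,-.15));print('bottle');blobs(W,.06,.125,(.56,.73,.18,.34),10)
```

```text
[ 0.70077134 -0.01592224  0.20827932] [0.00206385 0.93788056 0.34693459 0.00349048] 0.04864141315303609 64.35116171836853 [ 0.73860077  0.41661259 -2.36483108]
TCP target [ 0.5391 -0.2196  0.1999] rot(units) [ 0.05 -0.07  4.99] shift now-axes [-1.277  0.247  0.037] shift target-axes [-1.002  0.828  0.042] |d| mm 260.0
A
c [ 540.8 -217. ] size [72.6 51.3] long axis deg 12.3 z 31.6..54.0 med 47.1 350
bottle
c [648.8 252.9] size [41.4 38.9] long axis deg -14.9 z 62.8..116.5 med 90.4 185
```

Call:
servo_tool:
  moves:
    - {"dp":[-0.1,0.02,0],"delta_rot":[0,0,0],"fingers":0}
    - {"dp":[-0.195,0.038,0],"delta_rot":[0,0,0],"fingers":0}
    - {"dp":[-0.195,0.038,0],"delta_rot":[0,0,0],"fingers":0}
    - {"dp":[-0.195,0.038,0],"delta_rot":[0,0,0],"fingers":0}
    - {"dp":[-0.195,0.038,0],"delta_rot":[0,0,0],"fingers":0}

```text
clock: 47.35
position: [0.5855, -0.1568, 0.2015]
ee_rot: [-0.001, 0.938, 0.347, -0.002]
contact_force: [1.4, -0.1, -2.2]
width: 0.0487
gripper_force: 64.3
```

Call:
servo_tool:
  moves:
    - {"dp":[-0.195,0.038,0],"delta_rot":[0,0,0],"fingers":0}
    - {"dp":[-0.195,0.037,0],"delta_rot":[0,0,0],"fingers":0}
    - {"dp":[0,0,0],"delta_rot":[0,0,1],"fingers":0}
    - {"dp":[0,0,0],"delta_rot":[0,0,1],"fingers":0}
    - {"dp":[0,0,0],"delta_rot":[0,0,1],"fingers":0}

```text
clock: 47.85
position: [0.5367, -0.2184, 0.2017]
ee_rot: [-0.001, 0.98, 0.2, -0.002]
contact_force: [0.3, 0.7, -3.0]
width: 0.0489
gripper_force: 64.2
```

Call:
servo_tool:
  moves:
    - {"dp":[0,0,0],"delta_rot":[0,0,1],"fingers":0}
    - {"dp":[0,0,0],"delta_rot":[0,0,1],"fingers":0}
    - {"dp":[0,0,0],"delta_rot":[0,0,0],"fingers":0}
    - {"dp":[0,0,0],"delta_rot":[0,0,0],"fingers":0}

```text
clock: 48.25
position: [0.5376, -0.2181, 0.2027]
ee_rot: [-0.001, 0.994, 0.105, -0.001]
contact_force: [-0.0, -0.1, -1.7]
width: 0.0487
gripper_force: 64.2
```

Run:
```python
from h import *
s=readout.get_state(); print(s['position'],s['ee_rot'],s['width'],s['gripper_force'],s['contact_force'])
z=s['position'][2]
plan((.540,-.2194,.081),-78,0,0)
im,d,W=cloud('wrist','pics/w12.png')
print('lower');blobs(W,.02,.052,(.45,.66,-.3,-.15),50)
print('held');blobs(W,z-.06,z-.045,(.45,.66,-.3,-.15),50)
```

```text
[ 0.53762064 -0.21811757  0.20266029] [-7.17191675e-04  9.94462651e-01  1.05082216e-01 -1.11748804e-03] 0.04870073531903375 64.19187784194946 [-0.04426183 -0.07449353 -1.74889445]
TCP target [ 0.54   -0.2194  0.1349] rot(units) [-0.02  0.02  0.01] shift now-axes [0.011 0.009 0.339] shift target-axes [0.01  0.009 0.339] |d| mm 68.0
lower
c [ 561.4 -215.7] size [51.9 27.1] long axis deg -77.8 z 26.7..50.2 med 48.6 2475
held
c [ 536.8 -219.2] size [76.5 70.7] long axis deg -77.4 z 144.5..157.6 med 157.0 10966
```

View pics/w12.png

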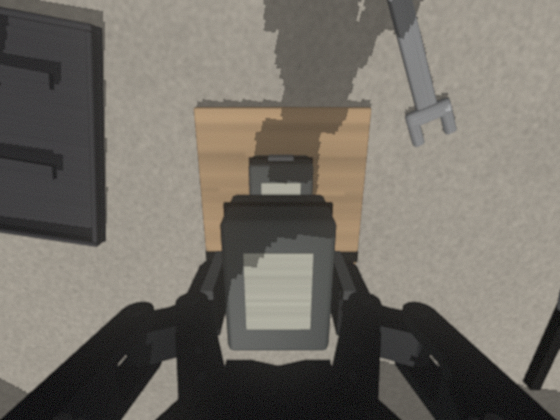

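The wrist view shows the held case at (280,275), square over the first one at (280,175). Lowering.

Call:
servo_tool:
  moves:
    - {"dp":[0.011,0.009,0.1],"delta_rot":[0,0,0],"fingers":0}
    - {"dp":[0,0,0.1],"delta_rot":[0,0,0],"fingers":0}
    - {"dp":[0,0,0.07],"delta_rot":[0,0,0],"fingers":0}
    - {"dp":[0,0,0.03],"delta_rot":[0,0,0],"fingers":0}
    - {"dp":[0,0,0],"delta_rot":[0,0,0],"fingers":0}

```text
clock: 48.8
position: [0.5405, -0.2196, 0.1434]
ee_rot: [-0.0, 0.995, 0.104, -0.001]
contact_force: [-0.4, -0.5, -1.6]
width: 0.0489
gripper_force: 64.3
```

Call:
servo_tool:
  moves:
    - {"dp":[0,0,0.01],"delta_rot":[0,0,0],"fingers":0}
    - {"dp":[0,0,0],"delta_rot":[0,0,0],"fingers":0}
    - {"dp":[0,0,0.007],"delta_rot":[0,0,0],"fingers":0}
    - {"dp":[0,0,0],"delta_rot":[0,0,0],"fingers":0}
    - {"dp":[0,0,0],"delta_rot":[0,0,0],"fingers":0}

```text
clock: 49.3
position: [0.5411, -0.2199, 0.1414]
ee_rot: [0.0, 0.995, 0.104, 0.001]
contact_force: [1.2, -0.6, -2.4]
width: 0.049
gripper_force: 64.3
```

Call:
servo_tool:
  moves:
    - {"dp":[-0.004,0,0.015],"delta_rot":[0,0,0],"fingers":0}
    - {"dp":[0,0,0.01],"delta_rot":[0,0,0],"fingers":0}
    - {"dp":[0,0,0],"delta_rot":[0,0,0],"fingers":0}
    - {"dp":[0,0,0],"delta_rot":[0,0,0],"fingers":0}

```text
clock: 49.7
position: [0.5402, -0.2201, 0.1359]
ee_rot: [0.0, 0.995, 0.104, 0.0]
contact_force: [-0.6, 0.4, -1.9]
width: 0.0485
gripper_force: 64.3
```

Call:
servo_tool:
  moves:
    - {"dp":[0,0,0.006],"delta_rot":[0,0,0],"fingers":0}
    - {"dp":[0,0,0],"delta_rot":[0,0,0],"fingers":0}
    - {"dp":[0,0,0],"delta_rot":[0,0,0],"fingers":0}

```text
clock: 50.0
position: [0.5403, -0.2201, 0.1349]
ee_rot: [0.0, 0.995, 0.104, 0.0]
contact_force: [-0.4, 0.7, -1.1]
width: 0.0488
gripper_force: 64.3
```

Call:
servo_tool:
  moves:
    - {"dp":[0,0,0.005],"delta_rot":[0,0,0],"fingers":0}
    - {"dp":[0,0,0],"delta_rot":[0,0,0],"fingers":0}
    - {"dp":[0,0,0],"delta_rot":[0,0,0],"fingers":0}

```text
clock: 50.3
position: [0.5404, -0.2201, 0.1341]
ee_rot: [0.0, 0.995, 0.104, 0.001]
contact_force: [-0.2, 0.8, -0.0]
width: 0.049
gripper_force: 64.3
```

Weight is off the gripper. I'll release, rise and check everything.

Call:
servo_tool:
  moves:
    - {"dp":[0,0,0.002],"delta_rot":[0,0,0],"fingers":0}
    - {"dp":[0,0,0],"delta_rot":[0,0,0],"fingers":1}
    - {"dp":[0,0,0],"delta_rot":[0,0,0],"fingers":1}
    - {"dp":[0,0,0],"delta_rot":[0,0,0],"fingers":1}
    - {"dp":[0,0,0],"delta_rot":[0,0,0],"fingers":1}

```text
clock: 50.8
position: [0.5403, -0.2201, 0.1334]
ee_rot: [0.0, 0.995, 0.104, 0.0]
contact_force: [0.7, -0.7, 0.1]
width: 0.0859
gripper_force: 0.0
```

Call:
servo_tool:
  moves:
    - {"dp":[0,0,0],"delta_rot":[0,0,0],"fingers":1}
    - {"dp":[0,0,-0.1],"delta_rot":[0,0,0],"fingers":1}
    - {"dp":[0,0,-0.2],"delta_rot":[0,0,0],"fingers":1}
    - {"dp":[0,0,-0.2],"delta_rot":[0,0,0],"fingers":1}
    - {"dp":[0,0,-0.2],"delta_rot":[0,0,0],"fingers":1}

```text
clock: 51.3
position: [0.54, -0.2199, 0.2748]
ee_rot: [0.0, 0.995, 0.104, 0.0]
contact_force: [1.6, -0.4, 0.2]
width: 0.0855
gripper_force: 0.0
```

Call:
servo_tool:
  moves:
    - {"dp":[-0.2,0,0],"delta_rot":[0,0,0],"fingers":1}
    - {"dp":[-0.2,0,0],"delta_rot":[0,0,0],"fingers":1}
    - {"dp":[-0.2,0,0],"delta_rot":[0,0,0],"fingers":1}
    - {"dp":[0,0,0],"delta_rot":[0,0,0],"fingers":1}
    - {"dp":[0,0,0],"delta_rot":[0,0,0],"fingers":1}

```text
clock: 51.8
position: [0.4224, -0.245, 0.2738]
ee_rot: [0.001, 0.995, 0.103, 0.001]
contact_force: [-0.4, 0.7, 0.2]
width: 0.0856
gripper_force: 0.0
```

Run:
```python
from h import *
s=readout.get_state(); print(s['position'],s['contact_force'])
im,d,W=cloud('wrist'); print('wrist stack');blobs(W,.084,.096,(.45,.66,-.3,-.15),50);blobs(W,.012,.05,(.45,.66,-.3,-.15),50)
im,d,W=cloud('top','pics/end.png'); print('top');blobs(W,.03,.12,(.45,.62,-.3,-.15));blobs(W,.06,.125,(.56,.73,.18,.34),10);blobs(W,.012,.06,(.46,.66,-.05,.16),40)
cv2.imwrite('pics/endc.png',cv2.resize(im[130:290,110:430,::-1],(800,400),interpolation=cv2.INTER_CUBIC))
```

```text
[ 0.42240856 -0.24504141  0.27382031] [-0.4225754   0.68433732  0.15557435]
wrist stack
c [ 537.3 -221.6] size [65.7 50.1] long axis deg 11.9 z 86.9..90.7 med 89.0 6192
top
c [ 540.5 -217.9] size [72.9 52.9] long axis deg 11.4 z 34.0..92.9 med 86.4 427
c [648.8 254.2] size [40.4 40.4] long axis deg -16.5 z 63.4..115.4 med 91.0 182
c [518.8  57.8] size [150.1  25.2] long axis deg -88.5 z 13.0..28.0 med 20.5 221
c [629.8  40.1] size [222.4  79.8] long axis deg 69.5 z 12.3..20.4 med 15.7 106
c [588.9  56.9] size [152.3  23. ] long axis deg -87.0 z 12.6..28.4 med 20.8 212
```

View pics/endc.png

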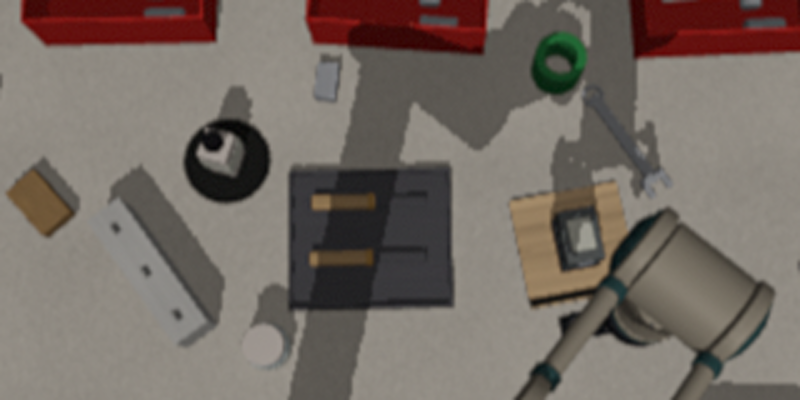

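The final top view shows the bottle upright on the mat at (215,155), both files in the tray at (340,200) and (340,258), an empty holder, and the cases stacked on the board at (578,240).

```bash
python3 -c "
from rig import manip
print(manip.sign_off())"
```

```text
the job is handed in; nothing more can be done
None
```

The job is handed in: the oil bottle stands on the mat, both files lie flat in the tray, and the two cases are stacked squarely in the middle of the board.

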